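Close the hold-down dog with the flat driver

TASK

Take the flag-handled flat screwdriver from its wooden block, lower it into the guide bush of the cylinder jig and turn it lightly until its blade drops into the hidden screw slot, then turn the screw clockwise until the hold-down dog has swung fully home across the lock cylinder. Press and turn gently with the driver only, never moving the dog by hand, and stand the driver back upright in its block, leaving the lock cylinder in its nest.

Things in the scene. Friction and masses are not known exactly. Their poses are not given: they have to be found in the camera images.
- clamp_jig: Grey bench jig, fixed to the worktop, yaw up to 0.3 rad: base plate 130 (x) x 100 (y) x 10 mm; at its +x end a pillar carries a 10 mm plate (top at z = 64 mm) with a steel guide bush. Origin: centre of the underside of the base. Towards -x lies the nest with the lock cylinder; below the bush turns the spindle with the dog.
- jig_bush (a point): Centre of the mouth (top) of the guide bush, 25 mm towards the jig's +x from its origin, 70 mm above its underside; axes as the jig's. The bush is a funnel, inner radius about 11 mm at the mouth, narrowing to 6.8 mm at 8 mm below it, then a straight bore to 18 mm below the mouth. The spindle's slotted screw head sits under the bore, on the same axis.
- jig_screw (a point): Fixed point on the bush axis, 18 mm below the mouth; axes as the jig's. Brass screw head: top 0 to 6 mm below this point (unknown: feel for it), straight slot 5 mm wide, 5 mm deep, right across. At the start the slot lies anywhere within 63 degrees either side of the jig's x axis. Sprung: gives 1 mm per 4 N, at most 5 mm.
- hold_dog (a joint): Angle (rad) of the aluminium hold-down dog, a flat arm 65 mm long under the bush plate, turned 1:1 by the screw. 0 = open (start), pointing to the jig's -y; grows clockwise seen from above; 1.5 = fully home at its hard stop, pointing to -x across the lock cylinder. It needs about 0.03 N m and stays where it is left.
- bench_driver: Flat screwdriver, 106 mm long, about 0.1 kg, standing upright in the block. Origin: middle of the blade's tip edge; z up along the driver. Blade 2.5 mm thick (y), 11 mm wide (x), 9 mm long; round shank, tapering from z = 8 mm to 12 mm diameter at z = 15 mm, up to z = 58 mm; round collar, 26 mm diameter, z = 58 to 64 mm, which rests on the block's top; above it the handle.
- driver_handle (a point): Middle of the driver's black flat flag handle, 85 mm above the tip: 36 mm wide (x, parallel to the blade's width), 12 mm thick (y), from z = 64 to 106 mm of the driver. Axes as the driver's.
- driver_block: Wooden block 62 x 62 x 60 mm, fixed to the worktop; origin: centre of its underside. In the middle of its top a vertical hole of 18 mm diameter right through, in which the driver stands with its tip 2 mm above the worktop.
- lock_cylinder: Brass-coloured profile lock cylinder, 61 mm long (y), 35 mm wide, lying loose in the low nest on the jig's base; origin: on its underside near the middle, 35 mm towards the jig's -x from the jig's origin and 10 mm up. Leave it there.
- screw (a joint): How far the slotted screw has been turned clockwise (from above) since the start, rad: the same value as the dog's. It does not tell where the slot points. More than 30 N between driver and screw is too much; a press of 3 to 8 N is right, and turning must stop when the dog's hard stop is felt.
There are look-alikes about, which are no part of the job. What is shaped like the lock_cylinder but orange or red is not meant.

How it is judged:
By the outcome, as a careful person would: the job done as asked, in the order asked, and still so for the second after the job is handed in, with the robot touching nothing.
It also fails if it takes over 69 s, if anything falls off the work surface, if the arm or the gripper's body presses on something with over 40 N, if the wrist force passes 120 N, or if a joint passes its speed limit or range.

ROBOT

A 6-joint arm with a two-finger parallel gripper is mounted at the origin on a cart in front of the work surface, level with it; the furniture and walls round the work are solid. World frame = base frame: x ahead of the robot, y to its left, z up, the work surface at z = 0. Lengths are in m, angles in rad, forces in N, time in s.
With the tool pointing down it reaches from about 0.325 to 0.75 m from the base axis. Payload 7.6 kg.
Tool frame: the origin (TCP) lies midway between the tips of the shut fingers; the grasp point (between the pads) lies 19 mm behind it; x points along the fingers, y is the direction in which the jaws open and shut, and the axes are right-handed (so a half turn about x gives the same grasp; the last joint's range is limited). The gripper opens to 85 mm and grips with 20 to 120 N. Pads are 22 mm wide; open, the fingers measure 114 mm over their backs; the gripper's body (76 mm by 85 mm) begins 54 mm behind the grasp point. The pads swing forward as they close: fully open they stand 13 mm farther back than shut.
Start: joints at [1.093, 0.052, 1.401, -0, 1.689, -0.07], TCP at [0.208, 0.482, 0.201] pointing down, gripper open.
Joint ranges: [-2.9, 2.9], [-0.91, 2.17], [0.12, 2.37], [-1.06, 4.2], [0.26, 2.73], [-2.93, 2.93]. Speed limits (rad/s): [2.57, 2.57, 3.01, 3.14, 3.14, 3.14].

INTERFACE

Orientations are given as a unit quaternion [w, x, y, z].
In Python, from bench import get_state, vision, order gives the robot as it stands.
- The arm moves only by the tool jog_arm, never from a script. Its argument "plan" is a list of rows, each a list of 7 numbers: the turn, a rotation vector about the tool's x, y, z in degrees, then the shift along the tool's x, y, z in mm, then the opening, from 0 (shut) to 1 (fully open). A call has 1 to 5 rows; each row is the pose to reach, as a shift and turn from the pose commanded when the call began, along the tool's axes at that moment; what a row does not reach only later rows make up. A row lasts 1/8 s, in which the tool goes at most 62.5 mm and 10.7 degrees, less where a joint would pass 70% of its speed; a pose out of reach is approached as far as the arm can. A call with a gripper value outside its range is refused whole. The fingers move at their own pace and stop on an object; "squeeze" is the grip in N (left out, the last holds). Time passes only in rows, so rows that repeat a pose let the fingers close. It gives the time, the measured TCP pose, the force and the opening at its end, in the units of the state.
- get_state(): the state, without advancing time (a new reading comes with each control period).
- vision.grab_frame(name): name is "side" or "top"; returns the picture (480x640x3 uint8, blue, green, red); there is no depth.
- vision.get_calibration(name): a dict with "vertical_fov" (degrees; the focal length in pixels is half the picture's height over the tangent of half this angle, whatever the lens; pixels are square), "cx", "cy" (the principal point, pixels), "world_to_cam" (4x4, takes a point from world to camera coordinates). Camera axes: x right, y down, z forward; pixel columns grow to the right and rows downward; lengths in m; the calibration is good to about 2 mm. A picture is of the moment at which its call begins. get_calibration takes no time and is no camera call.
- order.job_done(): hands the job in, once; it reports no verdict.
The state is a dict: "t": time; "joints": joint angles; "joint_velocities": joint speeds; "effort": joint torques, N m; "tool_pos": TCP position; "tcp_rot": TCP orientation; "ft_force": force on the tool from outside, world axes, zero at the start; "moment": the same for the moment, N m; "grip_width": opening from 0.0 (shut) to 1.0 (fully open).
Only numpy, scipy, OpenCV 4.12 (cv2) and the standard library are available. Lean on these libraries where they do the work, as an engineer would, in place of code of your own. Each camera call takes 0.05 s, during which the arm holds its last target.

## Working session

There is one attempt and no reset: what is moved stays moved. The work goes in short steps, Python scripts to look and compute and a tool call to move; the robot and the scene stay as the last step left them, time stands still between calls to the robot, and variables do not carry over. Pictures are saved under pics/ and viewed, and the job is handed in when it is done.

Besides the shell and the picture viewer there is one more tool, called as a command line: name --pt "numbers of a row" for each row, then --argument value for the rest. jog_arm: Moves the arm, as the interface text tells. Its arguments: {"type":"object","properties":{"plan":{"type":"array"},"squeeze":{"type":"number"}},"required":["plan"]}

```bash
mkdir -p pics; ls; python3 - <<'E'
from bench import get_state, vision, order
import cv2
for n in("side","top"):
    cv2.imwrite(f"pics/{n}0.png",vision.grab_frame(n)); c=vision.get_calibration(n); print(n,c)
print(get_state())
E
```

```text
pics
side {'vertical_fov': 44.75484553779642, 'cx': 324.9737808619982, 'cy': 232.2404521005606, 'world_to_cam': array([[ 0.94365495, -0.3306801 ,  0.01288427, -0.46739533],
       [-0.11578454, -0.3663838 , -0.92323174,  0.16710536],
       [ 0.31001495,  0.86972041, -0.38402753,  0.658444  ],
       [ 0.        ,  0.        ,  0.        ,  1.        ]])}
top {'vertical_fov': 45.888266076826255, 'cx': 325.44791911495884, 'cy': 241.9381564570857, 'world_to_cam': array([[ 0.01708732, -0.99984313,  0.00466351,  0.07082769],
       [-0.99445263, -0.01747898, -0.10372296,  0.52645149],
       [ 0.1037882 , -0.00286529, -0.99459529,  0.92445032],
       [ 0.        ,  0.        ,  0.        ,  1.        ]])}
{'t': 0.1, 'joints': array([ 1.09272940e+00,  5.27791775e-02,  1.40162471e+00, -2.54691799e-06,
        1.68861617e+00, -7.03239689e-02]), 'joint_velocities': array([-0.00076133, -0.00024296, -0.00344662,  0.00280634, -0.00077108,
        0.00105241]), 'effort': array([ 2.09374200e-03, -3.82580960e+01, -3.60984492e+01,  1.85302252e-05,
        4.80516785e-03,  3.91348897e-05]), 'tool_pos': array([0.20802796, 0.48168182, 0.20045309]), 'tcp_rot': array([ 0.69232668,  0.14267637,  0.69259825, -0.14364847]), 'ft_force': array([-0.24090427,  0.06020081,  0.61961175]), 'moment': array([ 0.022083  , -0.02777215, -0.05172918]), 'grip_width': 0.9977499459397451}
```

View pics/side0.png

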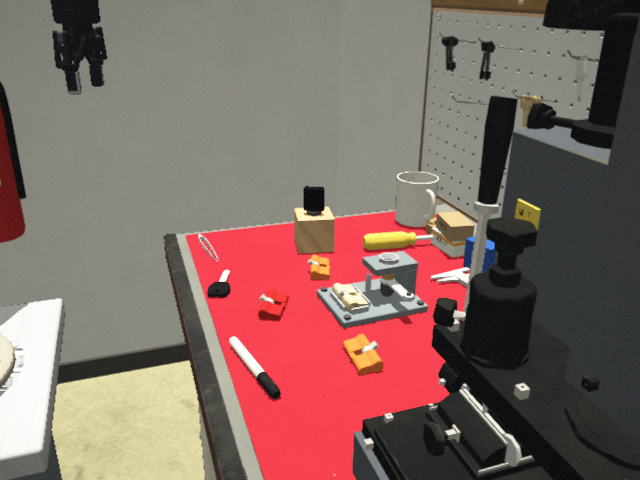

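View pics/top0.png

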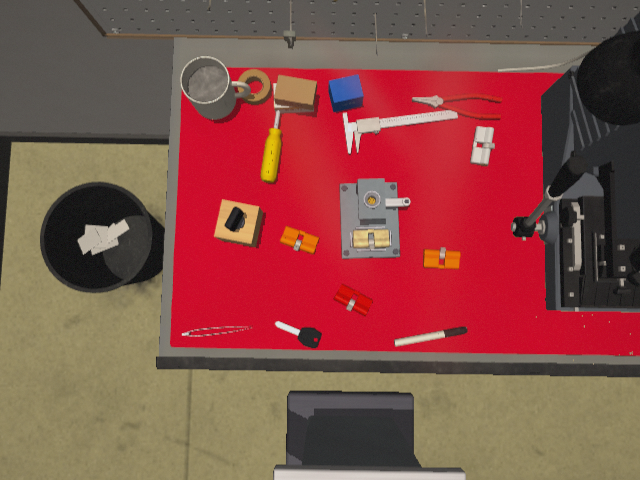

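```bash
cat > h.py <<'E'
import numpy as np, cv2
from bench import get_state, vision, order
def cal(n):
    c=vision.get_calibration(n); f=240/np.tan(np.radians(c["vertical_fov"]/2))
    return f,c["cx"],c["cy"],np.array(c["world_to_cam"])
def ray(n,u,v):
    f,cx,cy,T=cal(n); R=T[:3,:3]; o=-R.T@T[:3,3]; d=R.T@np.array([(u-cx)/f,(v-cy)/f,1]); return o,d
def onz(n,u,v,z):
    o,d=ray(n,u,v); return o+d*(z-o[2])/d[2]
def proj(n,p):
    f,cx,cy,T=cal(n); q=T[:3,:3]@np.array(p)+T[:3,3]; return np.array([cx+f*q[0]/q[2],cy+f*q[1]/q[2]])
E
python3 - <<'E'
import cv2
t=cv2.imread('pics/top0.png');s=cv2.imread('pics/side0.png')
cv2.imwrite('pics/tj.png',cv2.resize(t[170:270,330:420],None,fx=6,fy=6,interpolation=cv2.INTER_CUBIC))
cv2.imwrite('pics/tb.png',cv2.resize(t[190:260,200:280],None,fx=8,fy=8,interpolation=cv2.INTER_CUBIC))
cv2.imwrite('pics/sj.png',cv2.resize(s[175:335,280:440],None,fx=3.7,fy=3.7,interpolation=cv2.INTER_CUBIC))
E
```

```text
(no output)
```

View pics/tj.png

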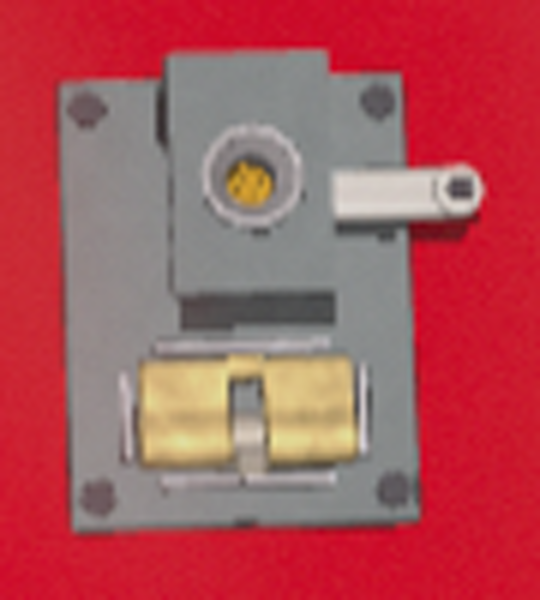

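View pics/tb.png

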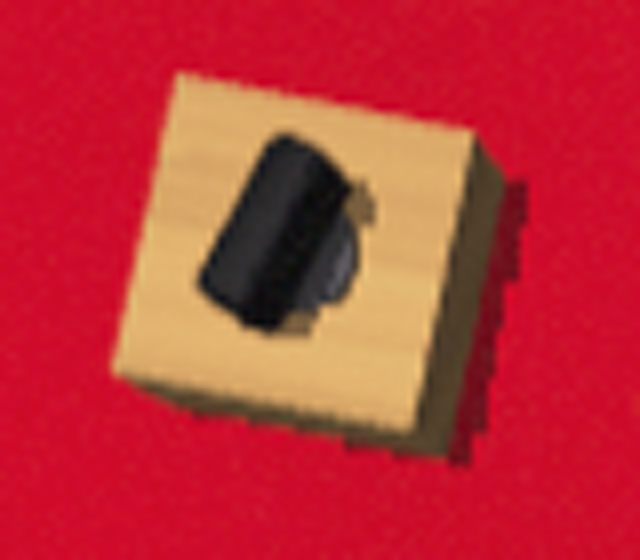

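View pics/sj.png

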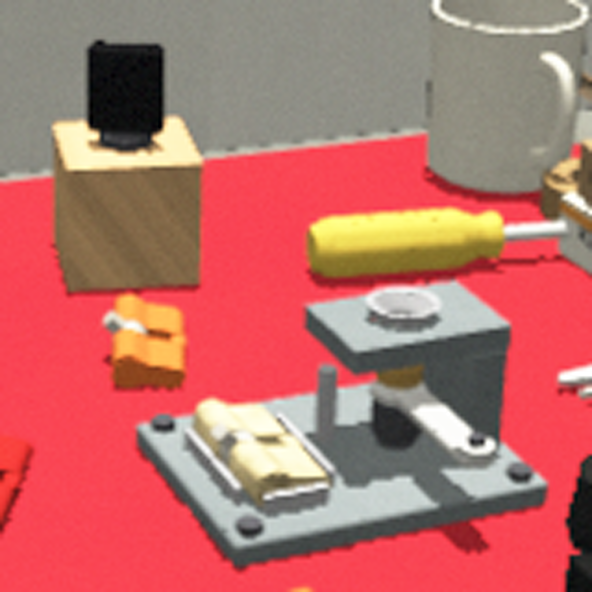

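```bash
python3 - <<'E'
from h import *
t=cv2.imread('pics/top0.png');s=cv2.imread('pics/side0.png')
hsv=cv2.cvtColor(t,cv2.COLOR_BGR2HSV)
def big(m,x0,y0,x1,y1):
    z=np.zeros_like(m);z[y0:y1,x0:x1]=m[y0:y1,x0:x1]
    cs,_=cv2.findContours(z,cv2.RETR_EXTERNAL,cv2.CHAIN_APPROX_NONE);return max(cs,key=cv2.contourArea)
# block top: bright wood
m=cv2.inRange(hsv,(10,50,150),(30,200,255)); c=big(m,205,190,280,260)
r=cv2.minAreaRect(c);print('blocktop',r)
bp=np.array([onz('top',*p,0.06)[:2] for p in cv2.boxPoints(r)]);print(bp,bp.mean(0),np.linalg.norm(np.diff(bp,axis=0),axis=1)); 
e=bp[1]-bp[0];print('yaw',np.degrees(np.arctan2(e[1],e[0])))
# handle black
m=cv2.inRange(hsv,(0,0,0),(180,255,60)); c=big(m,215,200,255,240); r=cv2.minAreaRect(c);print('handle',r,cv2.contourArea(c))
# jig
m=cv2.inRange(hsv,(0,0,60),(180,80,190)); c=big(m,335,172,402,262); r=cv2.minAreaRect(c);print('jig',r)
m=cv2.inRange(hsv,(15,80,60),(32,255,255)); c=big(m,360,190,382,210); M=cv2.moments(c);print('screw',M['m10']/M['m00'],M['m01']/M['m00'],cv2.boundingRect(c))
u=330+252/6-.5+.08; v=170+175/6-.4
print('bush mouth',onz('top',u,v,.07), )
print('side bush',onz('side',280+403/3.7-.4,175+304/3.7-.4,.07))
for p in[(66,85),(402,73),(418,522),(75,530)]: print(onz('top',330+p[0]/6-.4,170+p[1]/6-.4,.01))
cv2.imwrite('pics/slot.png',cv2.resize(t[190:212,360:384],None,fx=25,fy=25,interpolation=cv2.INTER_CUBIC))
cv2.imwrite('pics/hand.png',cv2.resize(cv2.convertScaleAbs(t[200:236,220:250],alpha=3),None,fx=16,fy=16,interpolation=cv2.INTER_CUBIC))
E
```

```text
blocktop ((236.21038818359375, 221.34646606445312), (38.39207077026367, 38.44660186767578), 11.0035400390625)
[[0.5273147  0.2612548 ]
 [0.58948004 0.25161681]
 [0.57847962 0.18980251]
 [0.51645561 0.19986298]] [0.55293249 0.22563428] [0.06290802 0.06278548 0.06283464]
yaw -8.812859029461878
handle ((235.40003967285156, 219.70004272460938), (14.758047103881836, 22.360679626464844), 26.56505012512207) 258.5
jig ((370.78887939453125, 218.05526733398438), (78.72539520263672, 61.0559196472168), 88.56790161132812)
screw 371.1014492753623 200.1256038647343 (368, 197, 8, 7)
bush mouth [0.59213015 0.00671642 0.07      ]
side bush [5.88490305e-01 2.46391540e-04 7.00000000e-02]
[0.6284411  0.05544137 0.01      ]
[ 0.63370508 -0.041345    0.01      ]
[ 0.50401507 -0.04642253  0.01      ]
[0.5000348  0.05104591 0.01      ]
```

View pics/slot.png

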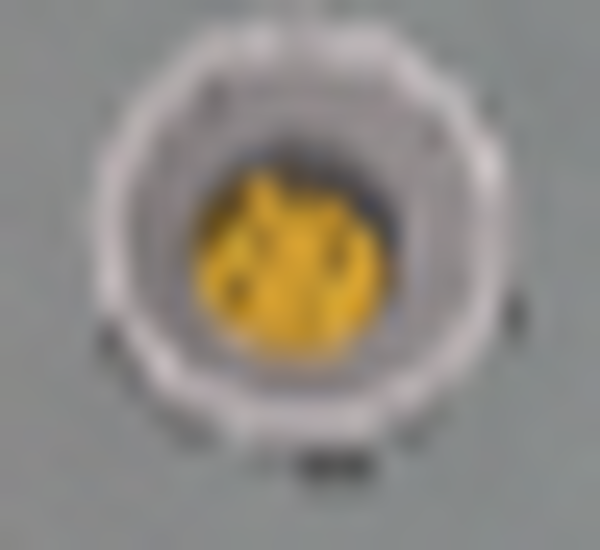

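View pics/hand.png

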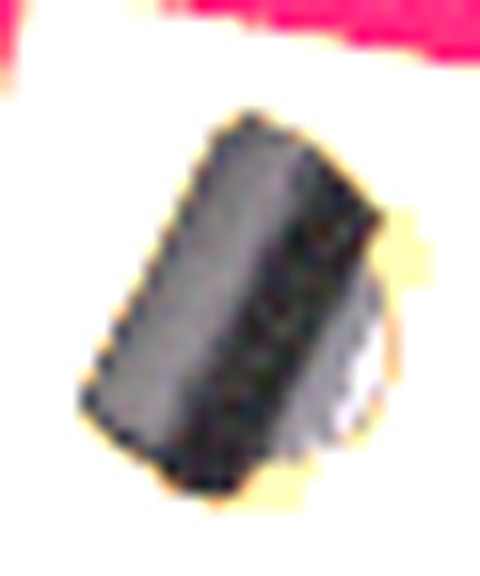

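```bash
python3 - <<'E'
from h import *
t=cv2.imread('pics/top0.png');s=cv2.imread('pics/side0.png')
def draw(im,n,pts,off,k,col):
    p=[((proj(n,q)-off+.5)*k).astype(int) for q in pts]
    cv2.polylines(im,[np.array(p)],True,col,1)
def rect(c,yaw,w,h,z):
    a=np.radians(yaw);R=np.array([[np.cos(a),-np.sin(a)],[np.sin(a),np.cos(a)]])
    return [np.r_[R@np.array(d)+c,z] for d in[(w,h),(w,-h),(-w,-h),(-w,h)]]
def circ(c,r,z): return [np.array([c[0]+r*np.cos(a),c[1]+r*np.sin(a),z]) for a in np.linspace(0,6.28,40)]
B=np.array([.553,.2256]);byaw=-9.5;hy=-29;J=np.array([.5665,.0047]);jy=2.1
bush=J+.025*np.array([np.cos(np.radians(jy)),np.sin(np.radians(jy))])
for n,im,(x0,y0,x1,y1),k in(('top',t,(200,185,280,260),8),('side',s,(290,180,340,255),8)):
    o=cv2.resize(im[y0:y1,x0:x1],None,fx=k,fy=k,interpolation=cv2.INTER_CUBIC);off=np.array([x0,y0])
    for zz in(.06,0): draw(o,n,rect(B,byaw,.031,.031,zz),off,k,(255,0,0))
    draw(o,n,rect(B,hy,.018,.006,.108),off,k,(0,255,0));draw(o,n,rect(B,hy,.018,.006,.066),off,k,(0,255,0)); draw(o,n,circ(B,.013,.066),off,k,(255,255,0))
    cv2.imwrite(f'pics/ob_{n}.png',o)
for n,im,(x0,y0,x1,y1),k in(('top',t,(330,170,420,270),6),('side',s,(310,240,435,330),6)):
    o=cv2.resize(im[y0:y1,x0:x1],None,fx=k,fy=k,interpolation=cv2.INTER_CUBIC);off=np.array([x0,y0])
    draw(o,n,rect(J,jy,.065,.05,.01),off,k,(255,0,0));draw(o,n,rect(J,jy,.065,.05,.0),off,k,(255,0,0)); draw(o,n,circ(bush,.011,.07),off,k,(0,255,0));draw(o,n,circ(bush,.0068,.052),off,k,(0,255,0))
    cv2.imwrite(f'pics/oj_{n}.png',o)
print(bush)
E
python3 -c "
import cv2,numpy as np
a=[cv2.imread('pics/'+n) for n in('ob_top.png','oj_top.png','ob_side.png','oj_side.png')]
a=[cv2.resize(x,(400,int(x.shape[0]*400/x.shape[1]))) if 1 else x for x in a]
cv2.imwrite('pics/c1.png',np.hstack([cv2.copyMakeBorder(x,0,600-x.shape[0],0,0,0)[:600] if x.shape[0]<=600 else x[:600] for x in a[:2]]))
cv2.imwrite('pics/c2.png',np.hstack([cv2.copyMakeBorder(x,0,600-x.shape[0],0,0,0)[:600] if x.shape[0]<=600 else x[:600] for x in a[2:]]))
"
```

```text
[0.59148321 0.00561609]
```

View pics/c1.png

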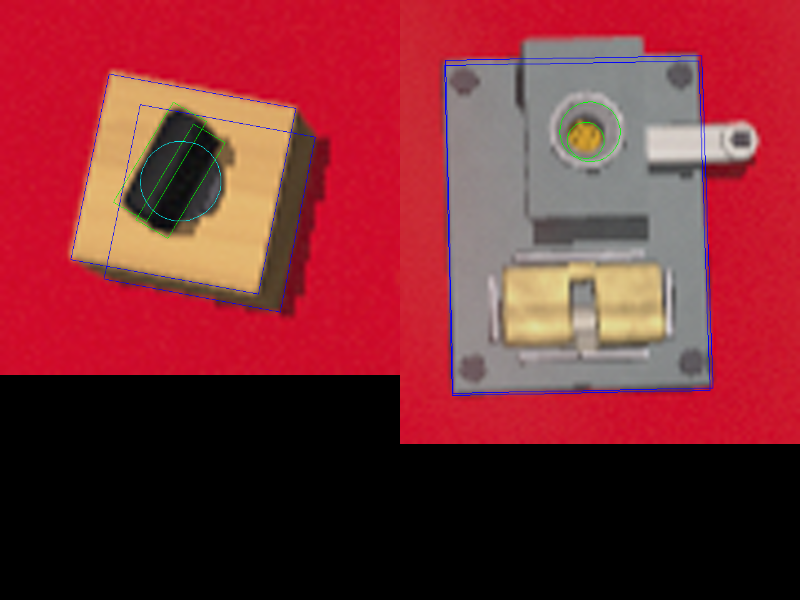

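View pics/c2.png

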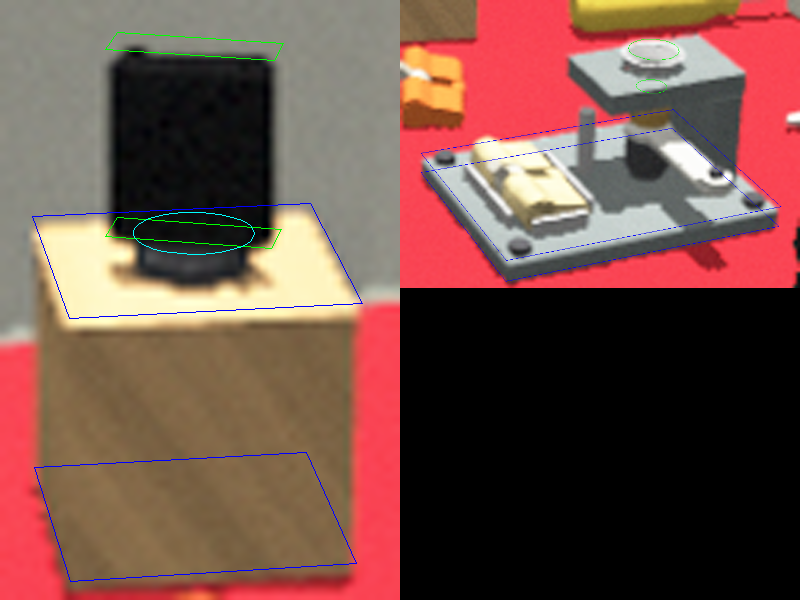

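```bash
cat >> h.py <<'E'
from scipy.spatial.transform import Rotation as Ro
def cur():
    s=get_state(); q=s['tcp_rot']; return s,np.array(s['tool_pos']),Ro.from_quat([q[1],q[2],q[3],q[0]])
def tgt(p,jaw,show=True):
    "jaw: world yaw deg of tool y, tool x down"
    s,P,R=cur(); a=np.radians(jaw); x=np.array([0,0,-1.]);y=np.array([np.cos(a),np.sin(a),0]);z=np.cross(x,y)
    Rt=Ro.from_matrix(np.c_[x,y,z]); rv=np.degrees((R.inv()*Rt).as_rotvec()); d=R.inv().apply(np.array(p)-P)*1000
    print('turn',rv.round(2),'shift',d.round(1)); return rv,d
def st():
    s,P,R=cur();M=R.as_matrix();print('t',round(s['t'],2),'P',(P*1000).round(1),'jaw',np.degrees(np.arctan2(M[1,1],M[0,1])).round(2),'x',M[:,0].round(3),'q1,6',s['joints'][[0,5]].round(3),'F',s['ft_force'].round(1),'M',s['moment'].round(3),'g',round(s['grip_width'],3))
E
python3 - <<'E'
from h import *
st()
for j in(63.5,-116.5): tgt([.553,.2256,.18],j)
E
```

```text
t 0.1 P [208.  481.7 200.5] jaw 66.64 x [-0.001 -0.001 -1.   ] q1,6 [ 1.093 -0.07 ] F [-0.2  0.1  0.6] M [ 0.022 -0.028 -0.052] g 0.998
turn [ 3.14 -0.    0.08] shift [ 20.6 -98.3 418.2]
turn [-1.7686e+02 -1.3000e-01 -1.0000e-02] shift [ 20.6 -98.3 418.2]
```

jog_arm --pt "3 0 0 20 -98 418 1" --pt "3 0 0 20 -98 418 1" --pt "3 0 0 20 -98 418 1" --pt "3 0 0 20 -98 418 1" --pt "3 0 0 20 -98 418 1"

```text
t: 0.72
tool_pos: [0.4602, 0.2945, 0.1863]
tcp_rot: [0.688, 0.161, 0.689, -0.161]
ft_force: [0.8, 1.0, -0.2]
grip_width: 0.997
```

```bash
python3 - <<'E'
from h import *
st()
tgt([.553,.2256,.18],63.5)
E
```

```text
t 0.72 P [460.2 294.5 186.3] jaw 63.64 x [-0. -0. -1.] q1,6 [ 0.502 -0.609] F [ 0.8  1.  -0.2] M [0.04  0.022 0.019] g 0.997
turn [ 0.14 -0.02  0.01] shift [  6.2 -20.5 113.8]
```

jog_arm --pt "0 0 0 6 -20.5 114 1" --pt "0 0 0 6 -20.5 114 1" --pt "0 0 0 6 -20.5 114 1"

```text
t: 1.1
tool_pos: [0.5537, 0.2241, 0.1788]
tcp_rot: [0.687, 0.162, 0.689, -0.163]
ft_force: [-0.7, 0.6, 0.4]
grip_width: 0.998
```

```bash
python3 - <<'E'
from h import *
st()
tgt([.553,.2256,.071],63.5)
cv2.imwrite('pics/s1.png',vision.grab_frame('side')[100:300,200:440]);cv2.imwrite('pics/t1.png',vision.grab_frame('top')[100:300,120:400])
a=cv2.imread('pics/s1.png');b=cv2.imread('pics/t1.png');cv2.imwrite('pics/m1.png',np.hstack([cv2.resize(a,None,fx=1.5,fy=1.5),cv2.resize(b,None,fx=1.5,fy=1.5)]))
E
```

```text
t 1.1 P [553.7 224.1 178.8] jaw 63.37 x [-0.002 -0.001 -1.   ] q1,6 [ 0.323 -0.783] F [-0.7  0.6  0.4] M [ 0.054  0.016 -0.049] g 0.998
turn [-0.13 -0.09  0.12] shift [107.8   1.2  -1.1]
```

View pics/m1.png

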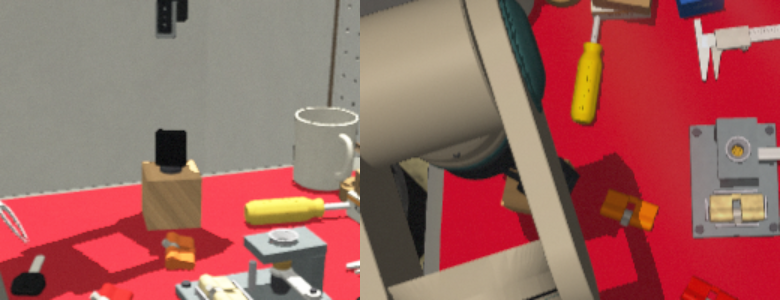

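jog_arm --pt "0 0 0 60 1 -1 1" --pt "0 0 0 107 1 -1 1" --pt "0 0 0 107 1 -1 1" --pt "0 0 0 107 1 -1 1"

```text
t: 1.7
tool_pos: [0.5522, 0.2295, 0.0765]
tcp_rot: [0.69, 0.162, 0.688, -0.16]
ft_force: [0.2, 0.7, 0.6]
grip_width: 1.002
```

```bash
python3 - <<'E'
from h import *
st()
cv2.imwrite('pics/s2.png',cv2.resize(vision.grab_frame('side')[140:280,240:400],None,fx=4,fy=4))
E
```

```text
t 1.7 P [552.2 229.5  76.5] jaw 63.7 x [ 0.003  0.001 -1.   ] q1,6 [ 0.332 -0.78 ] F [0.2 0.7 0.6] M [ 0.037 -0.015  0.024] g 1.002
```

View pics/s2.png

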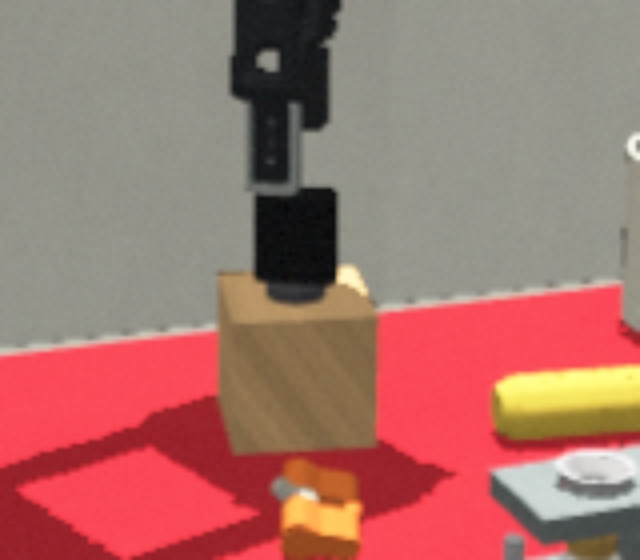

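jog_arm --pt "0 0 0 0 0 0 1" --pt "0 0 0 0 0 0 1"

```text
t: 2.0
tool_pos: [0.5521, 0.2286, 0.0751]
tcp_rot: [0.689, 0.162, 0.688, -0.161]
ft_force: [0.8, -0.6, -0.4]
grip_width: 0.998
```

```bash
python3 - <<'E'
from h import *
st();tgt([.553,.2256,.072],63.5)
E
```

```text
t 2.0 P [552.1 228.6  75.1] jaw 63.64 x [ 0.002  0.001 -1.   ] q1,6 [ 0.331 -0.78 ] F [ 0.8 -0.6 -0.4] M [ 0.004  0.004 -0.042] g 0.998
turn [ 0.14  0.09 -0.1 ] shift [ 3.1 -2.3  2.1]
```

jog_arm --pt "0 0 0 3 -2.5 2 1" --pt "0 0 0 3 -2.5 2 1"

```text
t: 2.25
tool_pos: [0.5521, 0.2249, 0.0703]
tcp_rot: [0.688, 0.161, 0.689, -0.162]
ft_force: [0.1, 0.3, -0.1]
grip_width: 1.0
```

```bash
python3 - <<'E'
from h import *
st();tgt([.553,.2256,.072],63.5)
E
```

```text
t 2.25 P [552.1 224.9  70.3] jaw 63.61 x [-0.001 -0.    -1.   ] q1,6 [ 0.325 -0.785] F [ 0.1  0.3 -0.1] M [0.033 0.1   0.018] g 1.0
turn [ 0.11 -0.03  0.03] shift [-1.7  1.1  0.5]
```

jog_arm --pt "0 0 0 0 0.5 0 0" --pt "0 0 0 0 0.5 0 0" --pt "0 0 0 0 0.5 0 0" --pt "0 0 0 0 0.5 0 0" --pt "0 0 0 0 0.5 0 0" --squeeze 60

```text
t: 2.88
tool_pos: [0.5525, 0.2257, 0.0709]
tcp_rot: [0.689, 0.161, 0.688, -0.161]
ft_force: [-0.3, -0.5, 2.6]
grip_width: 0.116
```

```bash
python3 - <<'E'
from h import *
st()
for i in range(4): st()
cv2.imwrite('pics/s3.png',cv2.resize(vision.grab_frame('side')[140:280,240:400],None,fx=4,fy=4))
E
```

```text
t 2.88 P [552.5 225.7  70.9] jaw 63.64 x [ 0.  0. -1.] q1,6 [ 0.326 -0.785] F [-0.3 -0.5  2.6] M [-0.063  0.119 -0.012] g 0.116
t 2.88 P [552.5 225.7  70.9] jaw 63.64 x [ 0.  0. -1.] q1,6 [ 0.326 -0.785] F [-0.3 -0.5  2.6] M [-0.063  0.119 -0.012] g 0.116
t 2.88 P [552.5 225.7  70.9] jaw 63.64 x [ 0.  0. -1.] q1,6 [ 0.326 -0.785] F [-0.3 -0.5  2.6] M [-0.063  0.119 -0.012] g 0.116
t 2.88 P [552.5 225.7  70.9] jaw 63.64 x [ 0.  0. -1.] q1,6 [ 0.326 -0.785] F [-0.3 -0.5  2.6] M [-0.063  0.119 -0.012] g 0.116
t 2.88 P [552.5 225.7  70.9] jaw 63.64 x [ 0.  0. -1.] q1,6 [ 0.326 -0.785] F [-0.3 -0.5  2.6] M [-0.063  0.119 -0.012] g 0.116
```

View pics/s3.png

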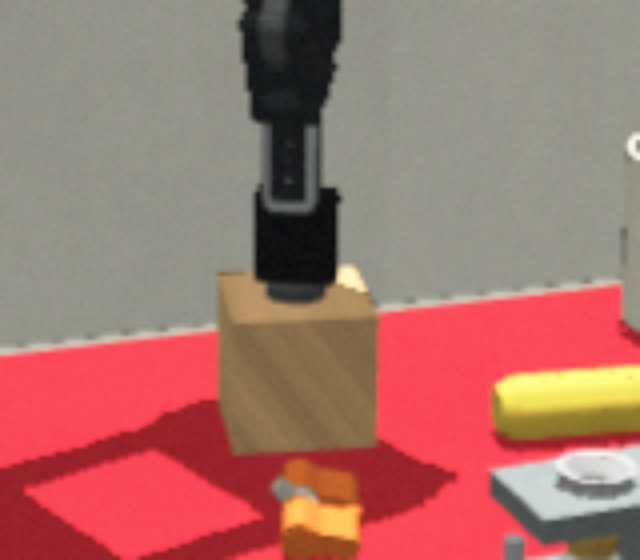

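```bash
python3 - <<'E'
from h import *
for p in([.5525,.2257,.071],[.5525,.2257,.09],[.5525,.2257,.108],[.5495,.220,.071],[.553,.2256,.066]): print(p,(proj('side',p)-[240,140])*4)
im=vision.grab_frame('side');cv2.imwrite('pics/s4.png',cv2.resize(cv2.convertScaleAbs(im[170:225,290:340],alpha=3,beta=20),None,fx=10,fy=10,interpolation=cv2.INTER_CUBIC))
E
```

```text
[0.5525, 0.2257, 0.071] [293.79599973 263.65098905]
[0.5525, 0.2257, 0.09] [294.03246897 221.62165649]
[0.5525, 0.2257, 0.108] [294.25972558 181.22975055]
[0.5495, 0.22, 0.071] [291.30076784 268.74683183]
[0.553, 0.2256, 0.066] [294.91389154 274.56636206]
```

View pics/s4.png

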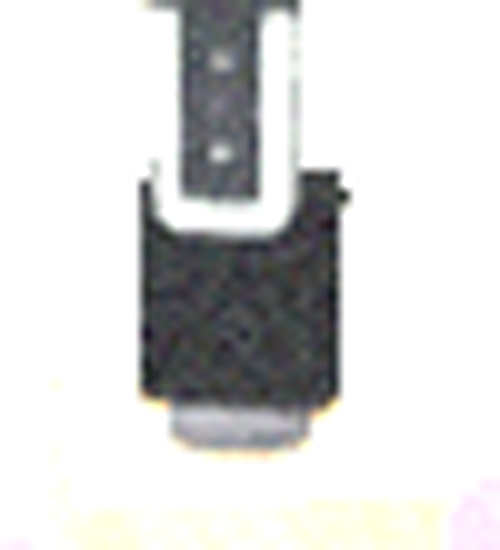

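```bash
python3 - <<'E'
from h import *
for z in(.076,.089,.1,.11,.12): print(z,(proj('side',[.552-.0425*.446,.229-.0425*.895,z])-[240,140])*4,(proj('side',[.552+.0425*.446,.229+.0425*.895,z])-[240,140])*4)
im=vision.grab_frame('side');cv2.imwrite('pics/s5.png',cv2.resize(im[90:225,260:370],None,fx=4.4,fy=4.4))
E
```

```text
0.076 [275.44030469 284.62387734] [304.11532374 218.51435858]
0.089 [275.512275   254.89742287] [304.32038148 190.70963463]
0.1 [275.57376291 229.50059277] [304.49544555 166.97189077]
0.11 [275.63013677 206.21606096] [304.65584632 145.22241167]
0.12 [275.68696944 182.74202118] [304.81745299 123.30941866]
```

View pics/s5.png

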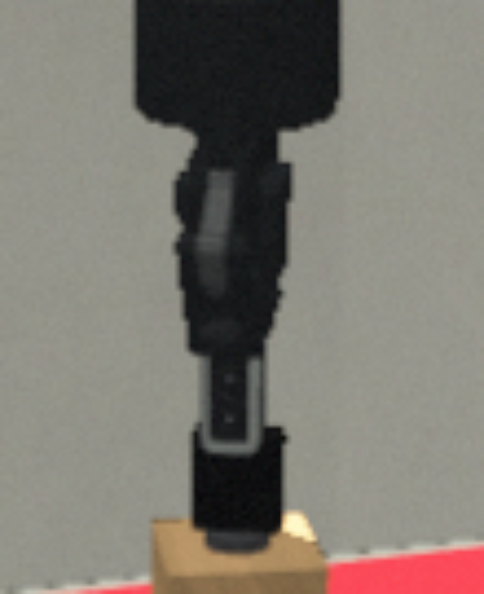

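jog_arm --pt "0 0 0 0 0 0 0.6" --pt "0 0 0 0 0 0 0.6" --pt "0 0 0 4 0 0 0.6" --pt "0 0 0 8 0 0 0.6" --pt "0 0 0 8 0 0 0.6"

```text
t: 3.65
tool_pos: [0.5521, 0.2256, 0.0619]
tcp_rot: [0.688, 0.161, 0.689, -0.161]
ft_force: [-0.0, -0.8, -0.3]
grip_width: 0.6
```

```bash
python3 - <<'E'
from h import *
st()
im=vision.grab_frame('side');cv2.imwrite('pics/s6.png',cv2.resize(im[90:265,260:370],None,fx=3.4,fy=3.4))
im=vision.grab_frame('top');cv2.imwrite('pics/t6.png',im)
E
```

```text
t 3.65 P [552.1 225.6  61.9] jaw 63.63 x [-0.001 -0.    -1.   ] q1,6 [ 0.326 -0.785] F [-0.  -0.8 -0.3] M [ 0.003 -0.018  0.071] g 0.6
```

View pics/s6.png

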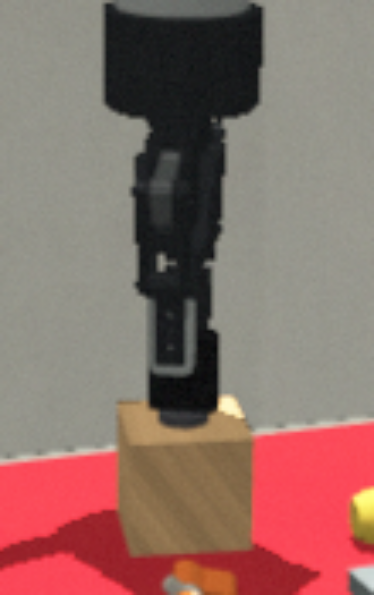

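View pics/t6.png

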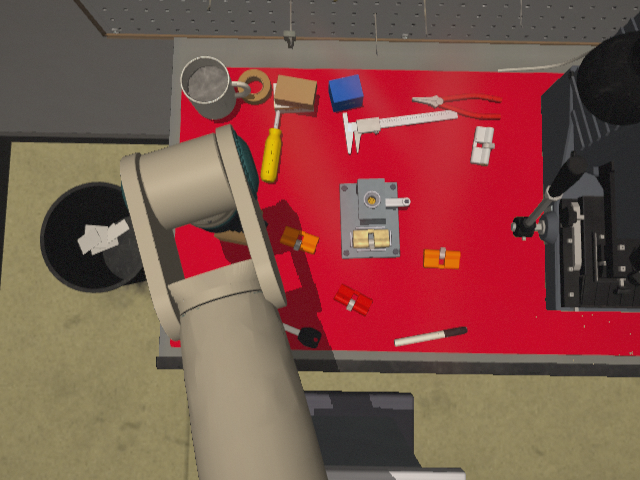

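jog_arm --pt "0 0 0 5 0 0 0.6" --pt "0 0 0 10 0 0 0.6" --pt "0 0 0 10 0 0 0.6"

```text
t: 4.12
tool_pos: [0.552, 0.2255, 0.0519]
tcp_rot: [0.688, 0.161, 0.689, -0.161]
ft_force: [-0.6, -0.2, 0.4]
grip_width: 0.602
```

jog_arm --pt "0 0 0 0 0 0 0" --pt "0 0 0 0 0 0 0" --pt "0 0 0 0 0 0 0" --pt "0 0 0 0 0 0 0" --squeeze 60

```text
t: 4.62
tool_pos: [0.5526, 0.2258, 0.053]
tcp_rot: [0.689, 0.161, 0.688, -0.161]
ft_force: [-0.3, -0.7, 1.4]
grip_width: 0.124
```

```bash
python3 - <<'E'
from h import *
st()
im=vision.grab_frame('side');cv2.imwrite('pics/s7.png',cv2.resize(im[90:265,260:370],None,fx=3.4,fy=3.4))
E
```

```text
t 4.62 P [552.6 225.8  53. ] jaw 63.63 x [ 0.001  0.    -1.   ] q1,6 [ 0.326 -0.785] F [-0.3 -0.7  1.4] M [ 0.052  0.01  -0.029] g 0.124
```

View pics/s7.png

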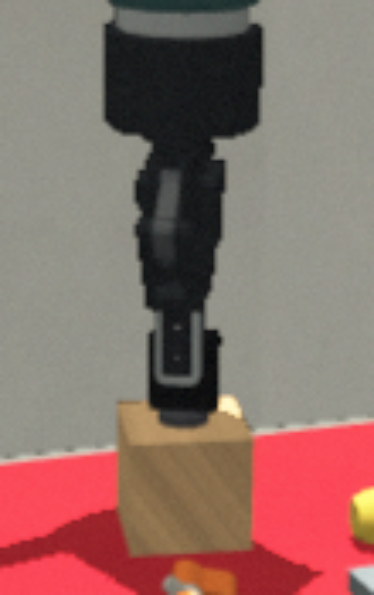

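jog_arm --pt "0 0 0 -30 0 0 0" --pt "0 0 0 -80 0 0 0" --pt "0 0 0 -110 0 0 0" --pt "0 0 0 -110 0 0 0"

```text
t: 5.18
tool_pos: [0.5536, 0.2261, 0.1654]
tcp_rot: [0.69, 0.162, 0.687, -0.16]
ft_force: [0.1, -0.2, -1.5]
grip_width: 0.127
```

```bash
python3 - <<'E'
from h import *
st()
im=vision.grab_frame('side');cv2.imwrite('pics/s8.png',cv2.resize(im[50:265,230:400],None,fx=2.8,fy=2.8))
tgt([.5915,.0057,.163],152)
tgt([.5915,.0057,.163],62)
E
```

```text
t 5.17 P [553.6 226.1 165.4] jaw 63.64 x [ 0.005  0.002 -1.   ] q1,6 [ 0.326 -0.785] F [ 0.1 -0.2 -1.5] M [-0.017  0.074  0.024] g 0.127
turn [-8.837e+01  7.000e-02 -1.000e-02] shift [  -0.3 -179.9  132.6]
turn [ 1.63  0.04 -0.05] shift [  -0.3 -179.9  132.6]
```

View pics/s8.png

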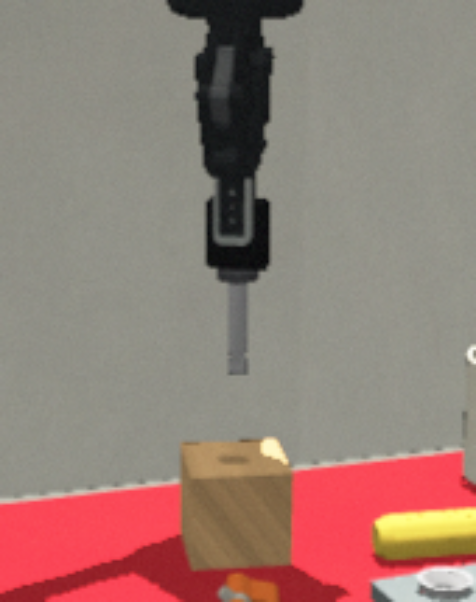

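jog_arm --pt "-45 0 0 0 -180 132 0" --pt "-45 0 0 0 -180 132 0" --pt "-45 0 0 0 -180 132 0" --pt "-45 0 0 0 -180 132 0" --pt "-45 0 0 0 -180 132 0"

```text
t: 5.85
tool_pos: [0.5899, 0.0023, 0.1595]
tcp_rot: [0.696, -0.114, 0.699, 0.114]
ft_force: [0.4, 1.0, -1.8]
grip_width: 0.127
```

jog_arm --pt "-43 0 0 0 0 0 0" --pt "-43 0 0 0 0 0 0" --pt "-43 0 0 0 0 0 0" --pt "-43 0 0 0 0 0 0" --pt "-43 0 0 0 0 0 0"

```text
t: 6.48
tool_pos: [0.5898, 0.0058, 0.1602]
tcp_rot: [0.606, -0.361, 0.609, 0.363]
ft_force: [0.7, -0.4, -1.2]
grip_width: 0.128
```

```bash
python3 - <<'E'
from h import *
st()
im=vision.grab_frame('side');cv2.imwrite('pics/s9.png',im);
im=vision.grab_frame('top');cv2.imwrite('pics/t9.png',im)
a=cv2.imread('pics/s9.png')[140:340,310:450];b=im[150:290,300:440]
cv2.imwrite('pics/m9.png',np.hstack([cv2.resize(a,(420,600)),cv2.resize(b,(380,600))[:600]]))
tgt([.5915,.0057,.163],152)
E
```

```text
t 6.47 P [589.8   5.8 160.2] jaw 151.54 x [-0.004  0.    -1.   ] q1,6 [-0.053 -2.698] F [ 0.7 -0.4 -1.2] M [ 0.056 -0.017 -0.021] g 0.128
turn [-0.59 -0.05 -0.13] shift [-1.9 -1.2  0.5]
```

View pics/m9.png

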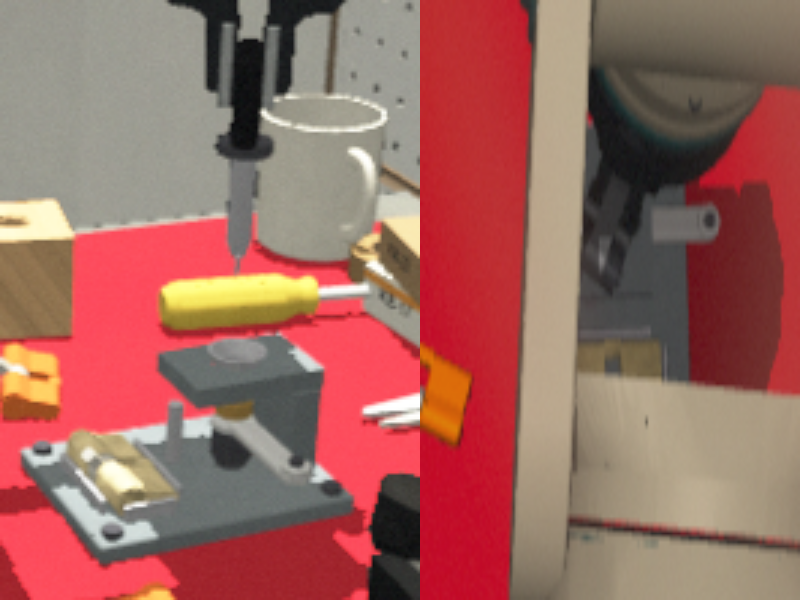

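```bash
python3 - <<'E'
from h import *
print(proj('side',[.5915,.0057,.109]),proj('side',[.5915,.0057,.07]))
for d in([.003,0,0],[0,.003,0],[0,0,.003]): print(proj('side',np.array([.5915,.0057,.109])+d))
im=cv2.imread('pics/s9.png');cv2.imwrite('pics/s9b.png',cv2.resize(im[180:270,355:425],None,fx=6.6,fy=6.6,interpolation=cv2.INTER_CUBIC))
E
```

```text
[390.36790916 229.26981754] [388.8160853  254.92399629]
[392.34030825 229.0219763 ]
[389.44048405 228.48596168]
[390.48967565 227.25681894]
```

View pics/s9b.png

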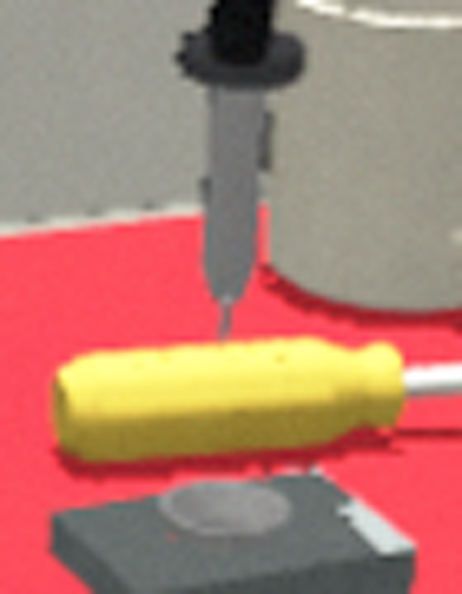

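```bash
python3 - <<'E'
from h import *
st();tgt([.5922,.0045,.120],152)
E
```

```text
t 6.58 P [590.2   5.9 161.1] jaw 151.41 x [-0.002  0.    -1.   ] q1,6 [-0.053 -2.695] F [ 0.  -0.3 -0.9] M [-0.045 -0.019 -0.04 ] g 0.128
turn [-0.59 -0.05 -0.13] shift [41.1 -2.5 -0.2]
```

jog_arm --pt "0 0 0 20 -2.5 0 0" --pt "0 0 0 36 -2.5 0 0" --pt "0 0 0 41 -2.5 0 0" --pt "0 0 0 41 -2.5 0 0"

```text
t: 7.08
tool_pos: [0.5927, 0.0046, 0.121]
tcp_rot: [0.607, -0.362, 0.608, 0.362]
ft_force: [0.5, 0.5, -0.9]
grip_width: 0.125
```

```bash
python3 - <<'E'
from h import *
st();tgt([.5922,.0045,.120],152)
im=vision.grab_frame('side');cv2.imwrite('pics/s10.png',cv2.resize(im[180:270,355:425],None,fx=6.6,fy=6.6,interpolation=cv2.INTER_CUBIC))
E
```

```text
t 7.08 P [592.7   4.6 121. ] jaw 151.62 x [-0.001  0.    -1.   ] q1,6 [-0.055 -2.701] F [ 0.5  0.5 -0.9] M [ 0.015 -0.014 -0.013] g 0.125
turn [-0.38 -0.02 -0.06] shift [ 1.   0.4 -0.4]
```

View pics/s10.png

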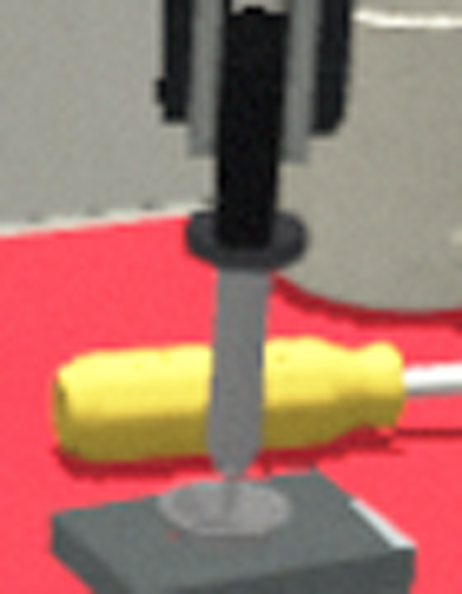

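jog_arm --pt "0 0 0 3 0 0 0" --pt "0 0 0 6 0 0 0" --pt "0 0 0 9 0 0 0" --pt "0 0 0 12 0 0 0"

```text
t: 7.62
tool_pos: [0.593, 0.0046, 0.1095]
tcp_rot: [0.607, -0.362, 0.607, 0.362]
ft_force: [-0.7, 0.9, -1.1]
grip_width: 0.127
```

```bash
python3 - <<'E'
from h import *
st()
E
```

```text
t 7.62 P [593.    4.6 109.5] jaw 151.63 x [ 0.  0. -1.] q1,6 [-0.055 -2.701] F [-0.7  0.9 -1.1] M [-0.018  0.024 -0.023] g 0.127
```

jog_arm --pt "0 0 0 2 0 0 0" --pt "0 0 0 4 0 0 0" --pt "0 0 0 5 0 0 0"

```text
t: 8.0
tool_pos: [0.5929, 0.0046, 0.1045]
tcp_rot: [0.607, -0.362, 0.607, 0.362]
ft_force: [0.3, 0.7, -1.0]
grip_width: 0.129
```

```bash
python3 - <<'E'
from h import *
st()
E
```

```text
t 8.0 P [592.9   4.6 104.5] jaw 151.63 x [-0.  0. -1.] q1,6 [-0.055 -2.701] F [ 0.3  0.7 -1. ] M [-0.014 -0.029  0.043] g 0.129
```

jog_arm --pt "0 0 0 1 0 0 0" --pt "0 0 0 2 0 0 0"

```text
t: 8.25
tool_pos: [0.593, 0.0046, 0.1027]
tcp_rot: [0.607, -0.362, 0.607, 0.362]
ft_force: [-0.0, -1.0, -2.3]
grip_width: 0.128
```

jog_arm --pt "0 0 0 1 0 0 0" --pt "0 0 0 1 0 0 0"

```text
t: 8.5
tool_pos: [0.5929, 0.0046, 0.1016]
tcp_rot: [0.607, -0.362, 0.607, 0.362]
ft_force: [0.1, -0.1, -1.6]
grip_width: 0.13
```

jog_arm --pt "0 0 0 1 0 0 0" --pt "0 0 0 1 0 0 0"

```text
t: 8.75
tool_pos: [0.5929, 0.0046, 0.1006]
tcp_rot: [0.607, -0.362, 0.607, 0.362]
ft_force: [0.2, -0.1, -1.4]
grip_width: 0.132
```

Tip reads about z 0.0496, no contact yet; continuing in 1 mm steps.

jog_arm --pt "0 0 0 1 0 0 0" --pt "0 0 0 1 0 0 0"

```text
t: 9.0
tool_pos: [0.5931, 0.0046, 0.0999]
tcp_rot: [0.607, -0.362, 0.607, 0.362]
ft_force: [0.3, 0.9, 1.0]
grip_width: 0.129
```

jog_arm --pt "0 0 0 1 0 0 0" --pt "0 0 0 1 0 0 0"

```text
t: 9.25
tool_pos: [0.5931, 0.0046, 0.0991]
tcp_rot: [0.607, -0.362, 0.607, 0.362]
ft_force: [-0.9, 0.6, 3.5]
grip_width: 0.131
```

jog_arm --pt "0 0 0 1 0 0 0" --pt "0 0 0 1 0 0 0"

```text
t: 9.5
tool_pos: [0.5932, 0.0046, 0.0984]
tcp_rot: [0.608, -0.362, 0.607, 0.362]
ft_force: [-2.1, -0.3, 5.8]
grip_width: 0.131
```

jog_arm --pt "0 0 0 1 0 0 0" --pt "0 0 0 1 0 0 0"

```text
t: 9.75
tool_pos: [0.5932, 0.0047, 0.0979]
tcp_rot: [0.608, -0.362, 0.607, 0.362]
ft_force: [-2.3, -0.3, 7.1]
grip_width: 0.129
```

jog_arm --pt "4 0 0 -0.5 0 0 0" --pt "8 0 0 -0.5 0 0 0"

```text
t: 10.0
tool_pos: [0.5931, 0.0049, 0.0981]
tcp_rot: [0.632, -0.318, 0.631, 0.318]
ft_force: [-2.4, 0.5, 5.7]
grip_width: 0.126
```

jog_arm --pt "4 0 0 0 0 0 0" --pt "8 0 0 0 0 0 0"

```text
t: 10.25
tool_pos: [0.5931, 0.0051, 0.098]
tcp_rot: [0.652, -0.273, 0.652, 0.274]
ft_force: [-2.0, 1.5, 5.3]
grip_width: 0.13
```

```bash
python3 - <<'E'
from h import *
st()
E
```

```text
t 10.25 P [593.1   5.1  98. ] jaw 135.52 x [ 0.001  0.001 -1.   ] q1,6 [-0.054 -2.42 ] F [-2.   1.5  5.3] M [ 0.396  0.658 -0.008] g 0.13
```

jog_arm --pt "5 0 0 0 0.4 0 0" --pt "10 0 0 0 0.4 0 0"

```text
t: 10.5
tool_pos: [0.5928, 0.0054, 0.098]
tcp_rot: [0.674, -0.215, 0.673, 0.216]
ft_force: [-2.4, 1.5, 6.4]
grip_width: 0.131
```

jog_arm --pt "5 0 0 0 0 0 0" --pt "10 0 0 0 0 0 0"

```text
t: 10.75
tool_pos: [0.5928, 0.0055, 0.098]
tcp_rot: [0.69, -0.156, 0.689, 0.156]
ft_force: [-2.8, 2.0, 6.2]
grip_width: 0.126
```

```bash
python3 - <<'E'
from h import *
st()
E
```

```text
t 10.75 P [592.8   5.5  98. ] jaw 115.5 x [ 0.001  0.001 -1.   ] q1,6 [-0.054 -2.069] F [-2.8  2.   6.2] M [0.451 0.618 0.016] g 0.126
```

jog_arm --pt "5 0 0 0 0.4 -0.3 0" --pt "10 0 0 0 0.4 -0.3 0"

```text
t: 11.0
tool_pos: [0.5925, 0.0056, 0.098]
tcp_rot: [0.701, -0.095, 0.7, 0.096]
ft_force: [-1.3, 1.5, 6.5]
grip_width: 0.128
```

jog_arm --pt "5 0 0 0 0.1 -0.2 0" --pt "10 0 0 0 0.1 -0.2 0"

```text
t: 11.25
tool_pos: [0.5924, 0.0057, 0.098]
tcp_rot: [0.707, -0.034, 0.706, 0.034]
ft_force: [-1.3, 1.4, 4.3]
grip_width: 0.127
```

```bash
python3 - <<'E'
from h import *
st()
E
```

```text
t 11.25 P [592.4   5.7  98. ] jaw 95.49 x [ 0.002  0.001 -1.   ] q1,6 [-0.053 -1.72 ] F [-1.3  1.4  4.3] M [0.431 0.242 0.032] g 0.127
```

jog_arm --pt "4 0 0 0 0.2 -0.2 0" --pt "8 0 0 0 0.2 -0.2 0"

```text
t: 11.5
tool_pos: [0.5923, 0.0059, 0.0979]
tcp_rot: [0.708, 0.016, 0.706, -0.015]
ft_force: [-1.0, 2.7, 3.9]
grip_width: 0.127
```

jog_arm --pt "4 0 0 0 0 0 0" --pt "8 0 0 0 0 0 0"

```text
t: 11.75
tool_pos: [0.592, 0.0059, 0.097]
tcp_rot: [0.704, 0.065, 0.704, -0.064]
ft_force: [0.6, 1.4, 0.8]
grip_width: 0.127
```

```bash
python3 - <<'E'
from h import *
st()
E
```

```text
t 11.75 P [592.    5.9  97. ] jaw 79.52 x [ 0.001  0.001 -1.   ] q1,6 [-0.053 -1.441] F [0.6 1.4 0.8] M [ 0.404 -0.181 -0.004] g 0.127
```

jog_arm --pt "0 0 0 0.7 0 0 0" --pt "0 0 0 1.5 0 0 0"

```text
t: 12.0
tool_pos: [0.5919, 0.0058, 0.0957]
tcp_rot: [0.704, 0.064, 0.704, -0.063]
ft_force: [0.0, 3.2, 2.4]
grip_width: 0.126
```

jog_arm --pt "0 0 0 0.7 0 0 0" --pt "0 0 0 1.5 0 0 0"

```text
t: 12.25
tool_pos: [0.5919, 0.0057, 0.0943]
tcp_rot: [0.704, 0.064, 0.704, -0.063]
ft_force: [-0.0, 4.0, 2.9]
grip_width: 0.125
```

```bash
python3 - <<'E'
from h import *
st()
E
```

```text
t 12.25 P [591.9   5.7  94.3] jaw 79.67 x [ 0.001  0.001 -1.   ] q1,6 [-0.053 -1.444] F [-0.   4.   2.9] M [ 0.875 -0.072  0.008] g 0.125
```

jog_arm --pt "2 0 0 0.2 0.5 0 0" --pt "6 0 0 0.3 0.5 0 0" --pt "10 0 0 0.3 0.5 0 0"

```text
t: 12.62
tool_pos: [0.592, 0.0058, 0.0941]
tcp_rot: [0.696, 0.126, 0.696, -0.126]
ft_force: [-0.2, 3.2, 1.8]
grip_width: 0.126
```

```bash
python3 - <<'E'
from h import *
st()
im=vision.grab_frame('side');cv2.imwrite('pics/s11.png',cv2.resize(im[180:330,310:440],None,fx=4,fy=4,interpolation=cv2.INTER_CUBIC))
E
```

```text
t 12.62 P [592.    5.8  94.1] jaw 69.43 x [ 0. -0. -1.] q1,6 [-0.053 -1.264] F [-0.2  3.2  1.8] M [ 0.715 -0.083  0.047] g 0.126
```

View pics/s11.png

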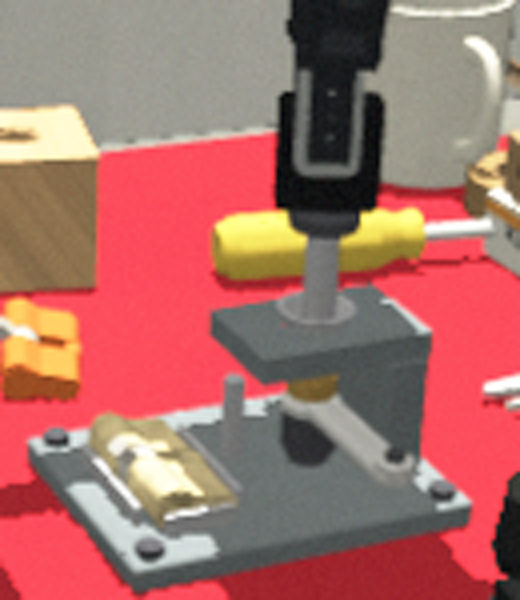

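jog_arm --pt "4 0 0 0.4 0.3 -0.1 0" --pt "9 0 0 0.4 0.3 -0.1 0" --pt "14 0 0 0.4 0.3 -0.1 0" --pt "18 0 0 0.4 0.3 -0.1 0"

```text
t: 13.18
tool_pos: [0.5922, 0.0061, 0.0939]
tcp_rot: [0.668, 0.233, 0.667, -0.233]
ft_force: [0.8, 2.1, 4.0]
grip_width: 0.126
```

```bash
python3 - <<'E'
from h import *
st()
im=vision.grab_frame('side');cv2.imwrite('pics/s12.png',cv2.resize(im[180:330,310:440],None,fx=4,fy=4,interpolation=cv2.INTER_CUBIC))
E
```

```text
t 13.18 P [592.2   6.1  93.9] jaw 51.5 x [ 0.001 -0.    -1.   ] q1,6 [-0.052 -0.951] F [0.8 2.1 4. ] M [ 0.715 -0.186 -0.002] g 0.126
```

View pics/s12.png

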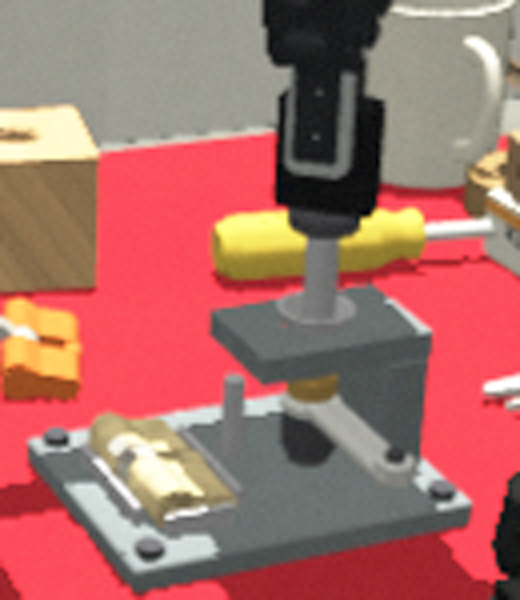

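jog_arm --pt "3 0 0 0 0.2 0 0" --pt "6 0 0 0 0.2 0 0" --pt "9 0 0 0 0.2 0 0" --pt "12 0 0 0 0.2 0 0"

```text
t: 13.72
tool_pos: [0.5925, 0.0065, 0.0939]
tcp_rot: [0.64, 0.301, 0.639, -0.301]
ft_force: [1.1, 3.4, 3.8]
grip_width: 0.129
```

```bash
python3 - <<'E'
from h import *
st()
im=vision.grab_frame('side');cv2.imwrite('pics/s13.png',cv2.resize(im[180:330,310:440],None,fx=4,fy=4,interpolation=cv2.INTER_CUBIC))
E
```

```text
t 13.72 P [592.5   6.5  93.9] jaw 39.62 x [ 0.002  0.    -1.   ] q1,6 [-0.052 -0.743] F [1.1 3.4 3.8] M [ 0.797 -0.423  0.041] g 0.129
```

View pics/s13.png

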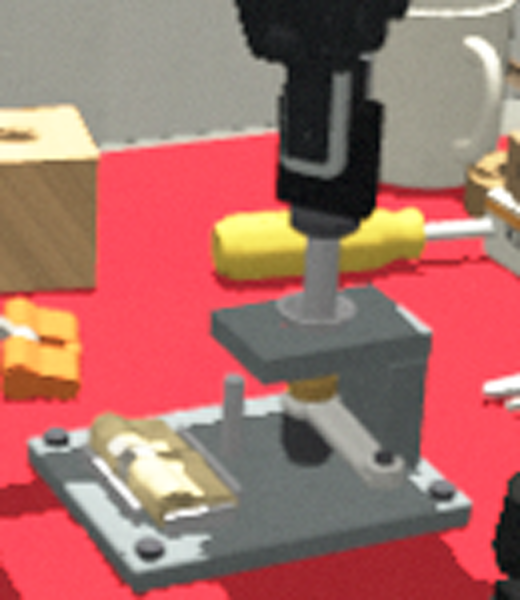

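jog_arm --pt "5 0 0 0 0.3 -0.2 0" --pt "10 0 0 0 0.3 -0.2 0" --pt "15 0 0 0 0.3 -0.2 0" --pt "20 0 0 0 0.3 -0.3 0"

```text
t: 14.28
tool_pos: [0.5927, 0.0066, 0.0939]
tcp_rot: [0.578, 0.408, 0.577, -0.407]
ft_force: [2.6, 1.9, 3.6]
grip_width: 0.125
```

```bash
python3 - <<'E'
from h import *
st()
im=vision.grab_frame('side');cv2.imwrite('pics/s14.png',cv2.resize(im[180:330,310:440],None,fx=4,fy=4,interpolation=cv2.INTER_CUBIC))
E
```

```text
t 14.28 P [592.7   6.6  93.9] jaw 19.58 x [ 0.002 -0.    -1.   ] q1,6 [-0.051 -0.393] F [2.6 1.9 3.6] M [ 0.594 -0.559  0.059] g 0.125
```

View pics/s14.png

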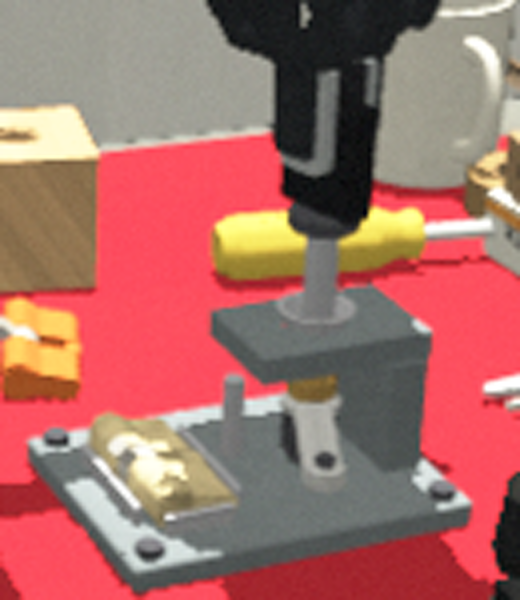

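jog_arm --pt "5 0 0 0 0.4 -0.1 0" --pt "10 0 0 0 0.4 -0.1 0" --pt "15 0 0 0 0.4 -0.2 0" --pt "20 0 0 0 0.4 -0.2 0"

```text
t: 14.82
tool_pos: [0.5929, 0.0066, 0.0939]
tcp_rot: [0.499, 0.502, 0.498, -0.501]
ft_force: [2.0, 1.4, 3.2]
grip_width: 0.128
```

```bash
python3 - <<'E'
from h import *
st()
E
```

```text
t 14.82 P [592.9   6.6  93.9] jaw -0.37 x [ 0.002 -0.001 -1.   ] q1,6 [-0.051 -0.044] F [2.  1.4 3.2] M [ 0.309 -0.584  0.131] g 0.128
```

jog_arm --pt "3 0 0 0 0.3 -0.1 0" --pt "6 0 0 0 0.3 -0.1 0"

```text
t: 15.08
tool_pos: [0.5931, 0.0066, 0.0939]
tcp_rot: [0.472, 0.527, 0.471, -0.527]
ft_force: [2.0, 1.1, 3.8]
grip_width: 0.126
```

```bash
python3 - <<'E'
from h import *
st()
im=vision.grab_frame('side');cv2.imwrite('pics/s15.png',cv2.resize(im[180:330,310:440],None,fx=4,fy=4,interpolation=cv2.INTER_CUBIC))
E
```

```text
t 15.07 P [593.1   6.6  93.9] jaw -6.31 x [ 0.001 -0.001 -1.   ] q1,6 [-0.051  0.06 ] F [2.  1.1 3.8] M [ 0.274 -0.413  0.037] g 0.126
```

View pics/s15.png

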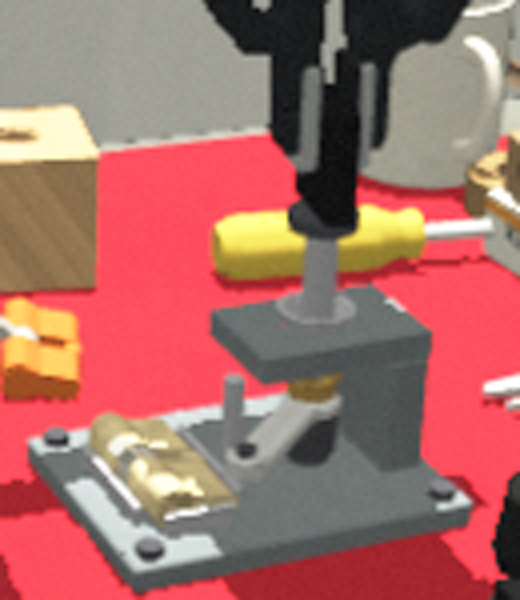

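jog_arm --pt "4 0 0 0 0.2 -0.1 0" --pt "8 0 0 0 0.2 -0.1 0" --pt "12 0 0 0 0.2 -0.1 0" --pt "16 0 0 0 0.2 -0.1 0"

```text
t: 15.62
tool_pos: [0.5933, 0.0065, 0.0938]
tcp_rot: [0.394, 0.587, 0.393, -0.587]
ft_force: [2.3, 0.7, 4.8]
grip_width: 0.128
```

```bash
python3 - <<'E'
from h import *
st()
im=vision.grab_frame('side');cv2.imwrite('pics/s16.png',cv2.resize(im[180:330,310:440],None,fx=4,fy=4,interpolation=cv2.INTER_CUBIC))
E
```

```text
t 15.62 P [593.3   6.5  93.8] jaw -22.33 x [ 0.001 -0.001 -1.   ] q1,6 [-0.051  0.339] F [2.3 0.7 4.8] M [ 0.081 -0.4    0.001] g 0.128
```

View pics/s16.png

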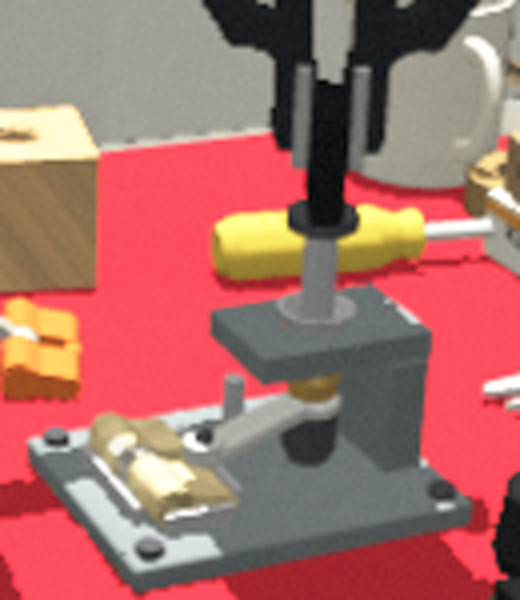

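jog_arm --pt "3 0 0 0 0.2 0 0" --pt "6 0 0 0 0.2 0 0" --pt "9 0 0 0 0.2 0 0"

```text
t: 16.05
tool_pos: [0.5933, 0.0065, 0.0938]
tcp_rot: [0.347, 0.616, 0.346, -0.616]
ft_force: [2.2, -0.6, 3.3]
grip_width: 0.126
```

```bash
python3 - <<'E'
from h import *
st()
E
```

```text
t 16.05 P [593.3   6.5  93.8] jaw -31.27 x [ 0.001 -0.001 -1.   ] q1,6 [-0.051  0.495] F [ 2.2 -0.6  3.3] M [ 0.017 -0.407 -0.009] g 0.126
```

jog_arm --pt "1 0 0 0 0 0 0" --pt "2 0 0 0 0 0 0"

```text
t: 16.3
tool_pos: [0.5933, 0.0066, 0.0937]
tcp_rot: [0.336, 0.622, 0.335, -0.622]
ft_force: [2.1, -1.7, 4.7]
grip_width: 0.124
```

```bash
python3 - <<'E'
from h import *
st()
im=vision.grab_frame('side');cv2.imwrite('pics/s17.png',cv2.resize(im[180:330,310:440],None,fx=4,fy=4,interpolation=cv2.INTER_CUBIC))
E
```

```text
t 16.3 P [593.3   6.6  93.7] jaw -33.32 x [ 0.001 -0.001 -1.   ] q1,6 [-0.051  0.531] F [ 2.1 -1.7  4.7] M [-0.409 -0.483  0.02 ] g 0.124
```

View pics/s17.png

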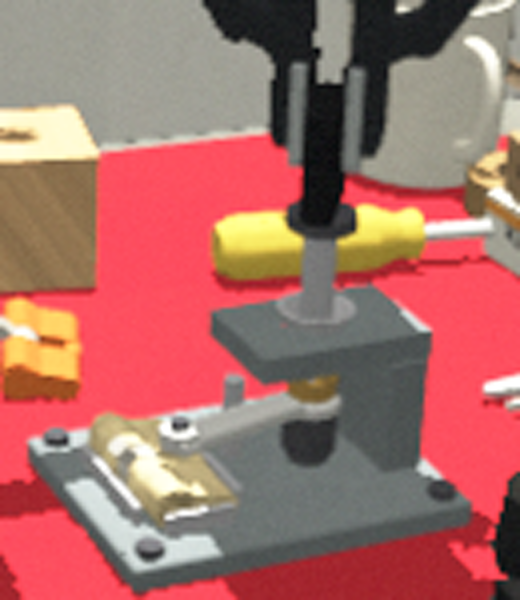

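```bash
python3 - <<'E'
from h import *
from scipy.optimize import least_squares
b=np.array([.5915,.0057]);jy=np.radians(2.1)
px=lambda p:np.array([310+p[0]/4-.4,180+p[1]/4-.4])
def pt(r,z,a):
    th=jy-np.pi/2-a; return [b[0]+r*np.cos(th),b[1]+r*np.sin(th),z]
s=px((398,455)); off=np.array([.3,1.5])
f=lambda v:proj('side',pt(v[0],v[1],0))+off-s
r=least_squares(f,[.055,.03]).x;print(r)
for z in(r[1],):
  for a in(60,70,75,80,84,86): print(a,((proj('side',pt(r[0],z,np.radians(a)))+off)-[310,180]+.4)*4)
E
```

```text
[0.06139027 0.04247115]
60 [214.44737329 439.93547274]
70 [190.35443363 429.42091678]
75 [179.8942163  423.59510373]
80 [170.59464363 417.46306078]
84 [164.03206838 412.37487737]
86 [161.05212858 409.77998093]
```

jog_arm --pt "2 0 0 0 0 0 0" --pt "4 0 0 0 0 0 0" --pt "6 0 0 0 0 0 0"

```text
t: 16.73
tool_pos: [0.5932, 0.0068, 0.0936]
tcp_rot: [0.302, 0.64, 0.301, -0.639]
ft_force: [2.2, -3.6, 4.8]
grip_width: 0.129
```

```bash
python3 - <<'E'
from h import *
st()
im=vision.grab_frame('side');cv2.imwrite('pics/s18.png',cv2.resize(im[180:330,310:440],None,fx=4,fy=4,interpolation=cv2.INTER_CUBIC))
E
```

```text
t 16.73 P [593.2   6.8  93.6] jaw -39.5 x [ 0.001 -0.001 -1.   ] q1,6 [-0.05   0.639] F [ 2.2 -3.6  4.8] M [-0.83  -0.589  0.009] g 0.129
```

View pics/s18.png

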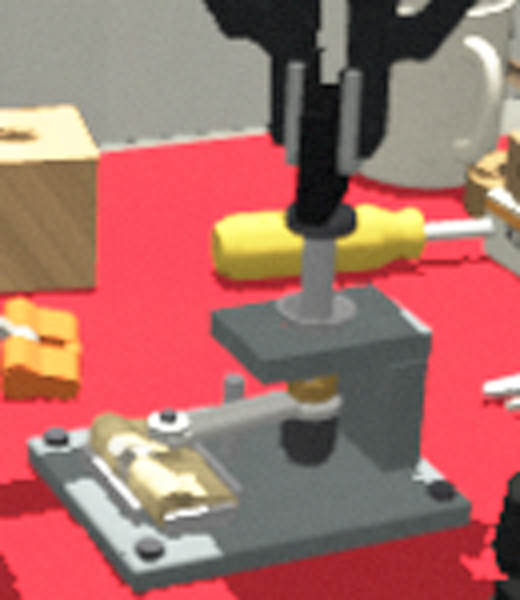

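jog_arm --pt "1 0 0 0 0.3 0.3 0" --pt "2.5 0 0 0 0.3 0.3 0"

```text
t: 17.02
tool_pos: [0.5932, 0.0067, 0.0935]
tcp_rot: [0.288, 0.646, 0.288, -0.646]
ft_force: [3.1, -3.1, 5.5]
grip_width: 0.127
```

```bash
python3 - <<'E'
from h import *
st()
E
```

```text
t 17.02 P [593.2   6.7  93.5] jaw -41.95 x [ 0.  0. -1.] q1,6 [-0.051  0.681] F [ 3.1 -3.1  5.5] M [-0.71  -0.629  0.053] g 0.127
```

jog_arm --pt "1 0 0 0 0 0 0" --pt "2 0 0 0 0 0 0"

```text
t: 17.27
tool_pos: [0.5932, 0.0067, 0.0935]
tcp_rot: [0.277, 0.651, 0.277, -0.651]
ft_force: [3.1, -2.7, 5.6]
grip_width: 0.128
```

```bash
python3 - <<'E'
from h import *
st()
im=vision.grab_frame('side');cv2.imwrite('pics/s19.png',cv2.resize(im[180:330,310:440],None,fx=4,fy=4,interpolation=cv2.INTER_CUBIC))
E
```

```text
t 17.27 P [593.2   6.7  93.5] jaw -43.93 x [ 0. -0. -1.] q1,6 [-0.051  0.716] F [ 3.1 -2.7  5.6] M [-0.84  -0.704  0.042] g 0.128
```

View pics/s19.png

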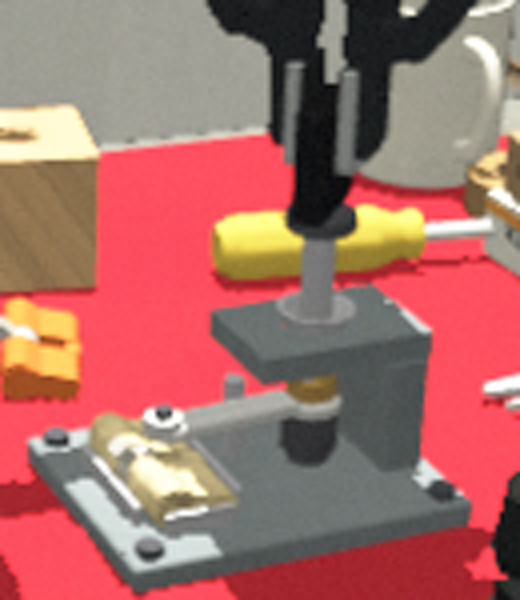

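jog_arm --pt "1 0 0 0 0.2 0.1 0" --pt "2 0 0 0 0.2 0.1 0"

```text
t: 17.58
tool_pos: [0.5933, 0.0066, 0.0935]
tcp_rot: [0.265, 0.656, 0.265, -0.655]
ft_force: [2.9, -2.0, 5.2]
grip_width: 0.124
```

```bash
python3 - <<'E'
from h import *
st()
E
```

```text
t 17.57 P [593.3   6.6  93.5] jaw -45.92 x [ 0.  0. -1.] q1,6 [-0.051  0.75 ] F [ 2.9 -2.   5.2] M [-0.68  -0.639  0.082] g 0.124
```

jog_arm --pt "1 0 0 0 0 0 0" --pt "1.5 0 0 0 0 0 0"

```text
t: 17.82
tool_pos: [0.5933, 0.0065, 0.0936]
tcp_rot: [0.257, 0.659, 0.257, -0.659]
ft_force: [3.3, -2.5, 5.6]
grip_width: 0.129
```

```bash
python3 - <<'E'
from h import *
st()
im=vision.grab_frame('side');cv2.imwrite('pics/s20.png',cv2.resize(im[180:330,310:440],None,fx=4,fy=4,interpolation=cv2.INTER_CUBIC))
E
```

```text
t 17.82 P [593.3   6.5  93.6] jaw -47.41 x [ 0.  0. -1.] q1,6 [-0.051  0.776] F [ 3.3 -2.5  5.6] M [-0.717 -0.687  0.118] g 0.129
```

View pics/s20.png

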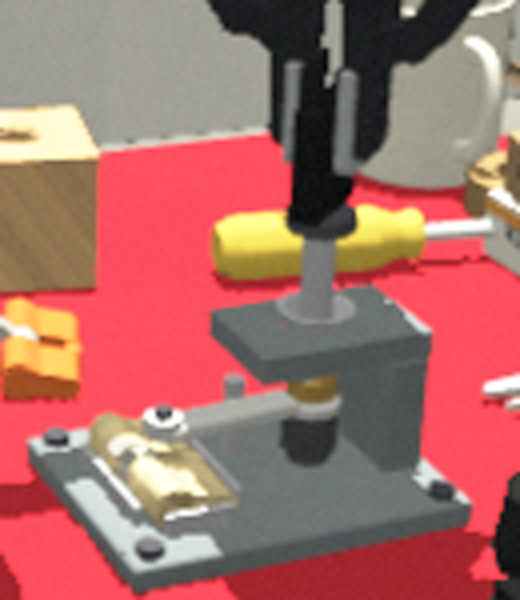

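jog_arm --pt "0.5 0 0 0 0.1 0.2 0" --pt "1 0 0 0 0.1 0.2 0"

```text
t: 18.12
tool_pos: [0.5932, 0.0065, 0.0935]
tcp_rot: [0.251, 0.661, 0.251, -0.661]
ft_force: [4.0, -2.6, 4.2]
grip_width: 0.128
```

```bash
python3 - <<'E'
from h import *
st()
im=vision.grab_frame('side');cv2.imwrite('pics/s21.png',cv2.resize(im[180:330,310:440],None,fx=4,fy=4,interpolation=cv2.INTER_CUBIC))
fs=[cv2.imread(f'pics/s{i}.png')[390:450,130:215] for i in(17,18,19,20,21)]
g=[cv2.cvtColor(f,cv2.COLOR_BGR2GRAY).astype(np.float32) for f in fs]
for i in range(4): print(cv2.phaseCorrelate(g[i],g[i+1]),np.abs(g[i]-g[i+1]).mean())
cv2.imwrite('pics/cmp.png',np.hstack([cv2.resize(f,None,fx=2,fy=2) for f in fs[1:]]))
E
```

```text
t 18.12 P [593.2   6.5  93.5] jaw -48.4 x [ 0.  0. -1.] q1,6 [-0.051  0.793] F [ 4.  -2.6  4.2] M [-0.606 -0.719  0.13 ] g 0.128
((0.8297789365277737, -0.14321582105583985), 0.11120475680739791) 23.046667
((-0.3420473676659057, 0.014261190057446527), 0.239332365459866) 16.15255
((-0.008215967539150881, 0.012611428057191176), 0.98436886911039) 1.3327451
((-0.05921843262615312, -0.010489938752968442), 0.9875555045516403) 1.3990196
```

View pics/cmp.png

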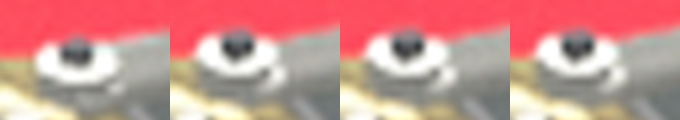

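jog_arm --pt "-3 0 0 0 0.2 0 0" --pt "-7 0 0 0 0.2 0 0"

```text
t: 18.42
tool_pos: [0.5931, 0.0065, 0.0934]
tcp_rot: [0.292, 0.644, 0.292, -0.644]
ft_force: [2.9, -0.8, 5.4]
grip_width: 0.127
```

jog_arm --pt "0 0 0 -5 0 0 0" --pt "0 0 0 -15 0 0 0" --pt "0 0 0 -30 0 0 0" --pt "0 0 0 -70 0 0 0" --pt "0 0 0 -70 0 0 0"

```text
t: 19.05
tool_pos: [0.5946, 0.0062, 0.168]
tcp_rot: [0.292, 0.646, 0.29, -0.642]
ft_force: [0.4, -0.4, -1.1]
grip_width: 0.127
```

```bash
python3 - <<'E'
from h import *
st();tgt([.5543,.2251,.165],-40);tgt([.5543,.2251,.165],10)
im=vision.grab_frame('side');cv2.imwrite('pics/s22.png',cv2.resize(im[140:330,290:440],None,fx=3.1,fy=3.1,interpolation=cv2.INTER_CUBIC))
E
```

```text
t 19.05 P [594.6   6.2 168. ] jaw -41.39 x [ 0.006 -0.    -1.   ] q1,6 [-0.052  0.671] F [ 0.4 -0.4 -1.1] M [ 0.001 -0.064 -0.037] g 0.127
turn [-1.39 -0.23 -0.28] shift [   2.7 -174.9 -137.6]
turn [-51.39  -0.09  -0.36] shift [   2.7 -174.9 -137.6]
```

View pics/s22.png

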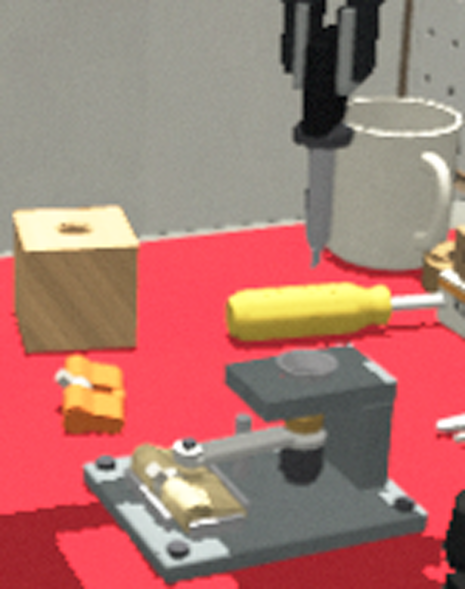

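jog_arm --pt "0 0 0 0 -175 -137 0" --pt "0 0 0 0 -175 -137 0" --pt "0 0 0 0 -175 -137 0" --pt "0 0 0 0 -175 -137 0" --pt "0 0 0 0 -175 -137 0"

```text
t: 19.73
tool_pos: [0.5508, 0.2267, 0.1618]
tcp_rot: [-0.292, -0.643, -0.293, 0.645]
ft_force: [-0.4, -0.2, -0.6]
grip_width: 0.128
```

jog_arm --pt "0 0 0 0 0 0 0" --pt "0 0 0 0 0 0 0"

```text
t: 19.98
tool_pos: [0.5526, 0.2233, 0.163]
tcp_rot: [-0.291, -0.644, -0.291, 0.645]
ft_force: [0.1, -0.6, -1.1]
grip_width: 0.126
```

```bash
python3 - <<'E'
from h import *
st();tgt([.5543,.2251,.125],-41.4)
im=vision.grab_frame('side');cv2.imwrite('pics/s23.png',cv2.resize(im[150:250,275:355],None,fx=6,fy=6,interpolation=cv2.INTER_CUBIC))
p=np.array([.5543,.2251,0]);print(((proj('side',p+[0,0,.06])-[275,150]+.4)*6,(proj('side',p+[0,0,.115])-[275,150]+.4)*6))
E
```

```text
t 19.98 P [552.6 223.3 163. ] jaw -41.47 x [-0.001 -0.    -1.   ] q1,6 [0.322 1.046] F [ 0.1 -0.6 -1.1] M [-0.014 -0.01   0.026] g 0.126
turn [-0.07  0.05  0.02] shift [38.   0.1 -2.5]
(array([239.5084707 , 374.00060466]), array([240.68322803, 190.50422025]))
```

View pics/s23.png

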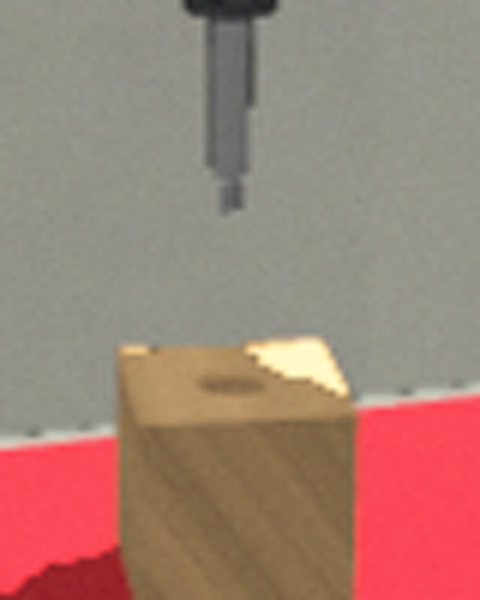

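jog_arm --pt "0 0 0 20 0 -1.3 0" --pt "0 0 0 40 0 -1.3 0" --pt "0 0 0 48 0 -1.3 0" --pt "0 0 0 48 0 -1.3 0"

```text
t: 20.52
tool_pos: [0.5533, 0.2251, 0.1152]
tcp_rot: [-0.291, -0.644, -0.291, 0.645]
ft_force: [-0.4, -0.9, -0.5]
grip_width: 0.127
```

```bash
python3 - <<'E'
from h import *
st()
im=vision.grab_frame('side');cv2.imwrite('pics/s24.png',cv2.resize(im[150:250,275:355],None,fx=6,fy=6,interpolation=cv2.INTER_CUBIC))
E
```

```text
t 20.52 P [553.3 225.1 115.2] jaw -41.41 x [-0.001 -0.    -1.   ] q1,6 [0.325 1.047] F [-0.4 -0.9 -0.5] M [-0.026 -0.027  0.012] g 0.127
```

View pics/s24.png

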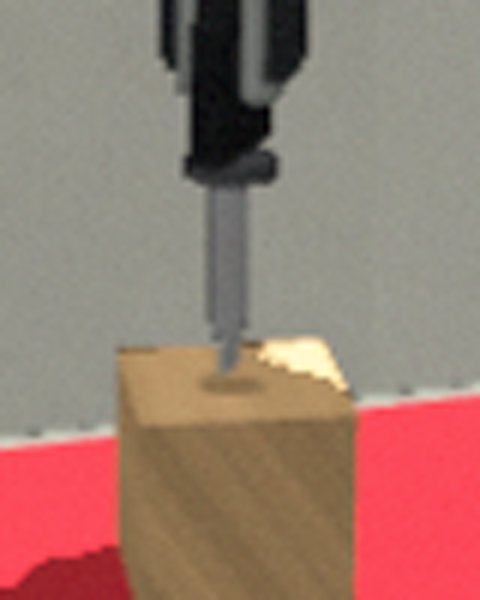

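jog_arm --pt "0 0 0 5 0 0 0" --pt "0 0 0 10 0 0 0" --pt "0 0 0 16 0 0 0" --pt "0 0 0 24 0 0 0"

```text
t: 21.08
tool_pos: [0.5533, 0.2257, 0.0911]
tcp_rot: [0.291, 0.644, 0.291, -0.644]
ft_force: [-0.0, -0.6, -1.7]
grip_width: 0.129
```

jog_arm --pt "0 0 0 10 0 0 0" --pt "0 0 0 20 0 0 0" --pt "0 0 0 30 0 0 0" --pt "0 0 0 34 0 0 0" --pt "0 0 0 35 0 0 0"

```text
t: 21.7
tool_pos: [0.5532, 0.2256, 0.0562]
tcp_rot: [-0.291, -0.644, -0.291, 0.644]
ft_force: [0.0, 0.1, -0.7]
grip_width: 0.126
```

```bash
python3 - <<'E'
from h import *
st()
im=vision.grab_frame('side');cv2.imwrite('pics/s25.png',cv2.resize(im[150:250,275:355],None,fx=6,fy=6,interpolation=cv2.INTER_CUBIC))
E
```

```text
t 21.7 P [553.2 225.6  56.2] jaw -41.37 x [-0. -0. -1.] q1,6 [0.325 1.047] F [ 0.   0.1 -0.7] M [-0.011 -0.034  0.023] g 0.126
```

View pics/s25.png

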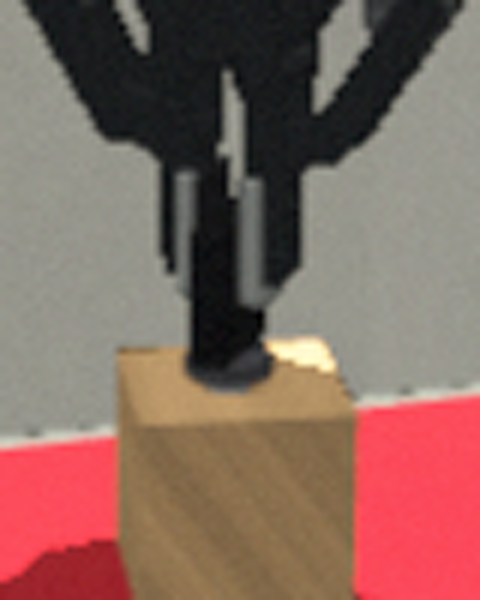

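jog_arm --pt "0 0 0 1 0 0 0" --pt "0 0 0 2 0 0 0" --pt "0 0 0 2 0 0 0"

```text
t: 22.12
tool_pos: [0.5533, 0.2256, 0.0545]
tcp_rot: [0.291, 0.644, 0.291, -0.644]
ft_force: [0.3, -0.5, -1.1]
grip_width: 0.125
```

jog_arm --pt "0 0 0 0.5 0 0 0" --pt "0 0 0 1 0 0 0" --pt "0 0 0 1 0 0 0"

```text
t: 22.5
tool_pos: [0.5533, 0.2256, 0.0534]
tcp_rot: [-0.291, -0.644, -0.291, 0.644]
ft_force: [-0.1, -0.2, 0.0]
grip_width: 0.128
```

jog_arm --pt "0 0 0 0.5 0 0 0" --pt "0 0 0 0.5 0 0 0"

```text
t: 22.75
tool_pos: [0.5533, 0.2257, 0.0531]
tcp_rot: [0.291, 0.644, 0.291, -0.644]
ft_force: [-0.0, 0.1, -0.9]
grip_width: 0.125
```

```bash
python3 - <<'E'
from h import *
st()
E
```

```text
t 22.75 P [553.3 225.7  53.1] jaw -41.37 x [ 0.  0. -1.] q1,6 [0.325 1.047] F [-0.   0.1 -0.9] M [-0.016  0.079 -0.009] g 0.125
```

jog_arm --pt "0 0 0 0.7 0 0 0" --pt "0 0 0 0.7 0 0 0"

```text
t: 23.0
tool_pos: [0.5534, 0.2257, 0.053]
tcp_rot: [0.291, 0.645, 0.291, -0.644]
ft_force: [-2.6, -0.0, 5.2]
grip_width: 0.13
```

jog_arm --pt "0 0 0 0.5 0 0 0" --pt "0 0 0 0.5 0 0 0"

```text
t: 23.25
tool_pos: [0.5534, 0.2257, 0.053]
tcp_rot: [0.291, 0.645, 0.291, -0.644]
ft_force: [-4.6, -1.8, 7.6]
grip_width: 0.128
```

Seated on the block. Back off slightly and open.

jog_arm --pt "0 0 0 -0.5 0 0 0.5" --pt "0 0 0 -0.5 0 0 0.5" --pt "0 0 0 -0.5 0 0 0.8" --pt "0 0 0 -0.5 0 0 0.8" --pt "0 0 0 -0.5 0 0 0.8"

```text
t: 23.88
tool_pos: [0.5533, 0.2256, 0.0522]
tcp_rot: [0.291, 0.644, 0.291, -0.644]
ft_force: [0.7, -0.4, 0.9]
grip_width: 0.795
```

```bash
python3 - <<'E'
from h import *
st()
im=vision.grab_frame('side');cv2.imwrite('pics/s26.png',cv2.resize(im[130:250,265:365],None,fx=5,fy=5,interpolation=cv2.INTER_CUBIC))
E
```

```text
t 23.88 P [553.3 225.6  52.2] jaw -41.37 x [-0.  0. -1.] q1,6 [0.325 1.047] F [ 0.7 -0.4  0.9] M [-0.003  0.007 -0.02 ] g 0.795
```

View pics/s26.png

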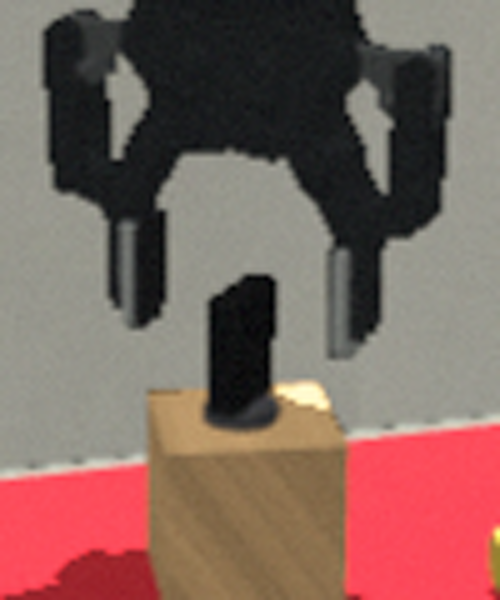

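Driver stands upright in the block, free of the fingers. Retreat straight up, then aside to see from the top.

jog_arm --pt "0 0 0 -30 0 0 0.8" --pt "0 0 0 -80 0 0 0.8" --pt "0 0 0 -120 0 0 0.8" --pt "0 0 0 -120 0 0 0.8"

```text
t: 24.42
tool_pos: [0.555, 0.2262, 0.1769]
tcp_rot: [0.291, 0.647, 0.291, -0.642]
ft_force: [1.0, 0.2, -1.1]
grip_width: 0.798
```

```bash
python3 - <<'E'
from h import *
st();tgt([.33,.38,.2],-41.4)
E
```

```text
t 24.43 P [555.  226.2 176.9] jaw -41.37 x [ 0.008  0.003 -1.   ] q1,6 [0.325 1.047] F [ 1.   0.2 -1.1] M [-0.022  0.074 -0.057] g 0.798
turn [ 0.04 -0.4  -0.23] shift [ -24.4 -270.4   33.1]
```

jog_arm --pt "0 0 0 -24 -270 33 0.8" --pt "0 0 0 -24 -270 33 0.8" --pt "0 0 0 -24 -270 33 0.8" --pt "0 0 0 -24 -270 33 0.8" --pt "0 0 0 -24 -270 33 0.8"

```text
t: 25.05
tool_pos: [0.3261, 0.3806, 0.1956]
tcp_rot: [-0.292, -0.644, -0.292, 0.644]
ft_force: [1.4, -0.0, 0.5]
grip_width: 0.798
```

```bash
python3 - <<'E'
from h import *
st()
a=vision.grab_frame('side');b=vision.grab_frame('top')
cv2.imwrite('pics/f.png',np.hstack([cv2.resize(a[170:340,280:440],(400,425)),cv2.resize(b[170:310,200:420][:,:],(400,255)).repeat(1,0) if 0 else cv2.resize(b[150:320,210:410],(400,425)) if 0 else cv2.resize(b[160:290,205:420],(400,425))]))
cv2.imwrite('pics/ft.png',cv2.resize(b[160:290,205:420],None,fx=3.7,fy=3.7,interpolation=cv2.INTER_CUBIC))
E
```

```text
t 25.05 P [326.1 380.6 195.6] jaw -41.18 x [-0.001 -0.    -1.   ] q1,6 [0.788 1.507] F [ 1.4 -0.   0.5] M [-0.042 -0.037 -0.035] g 0.798
```

View pics/f.png

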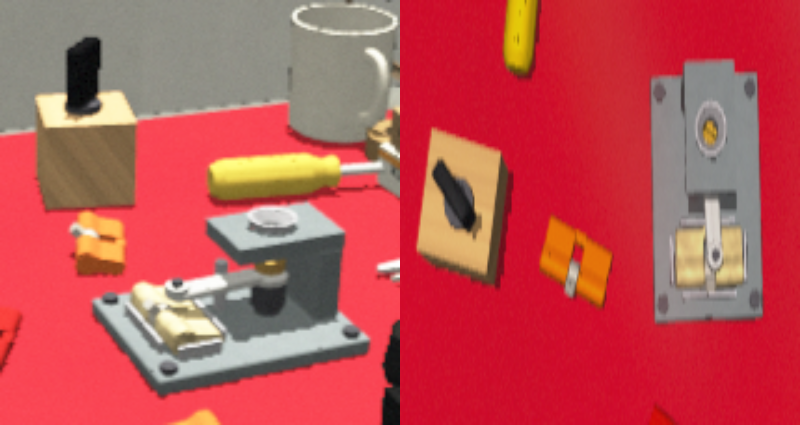

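View pics/ft.png

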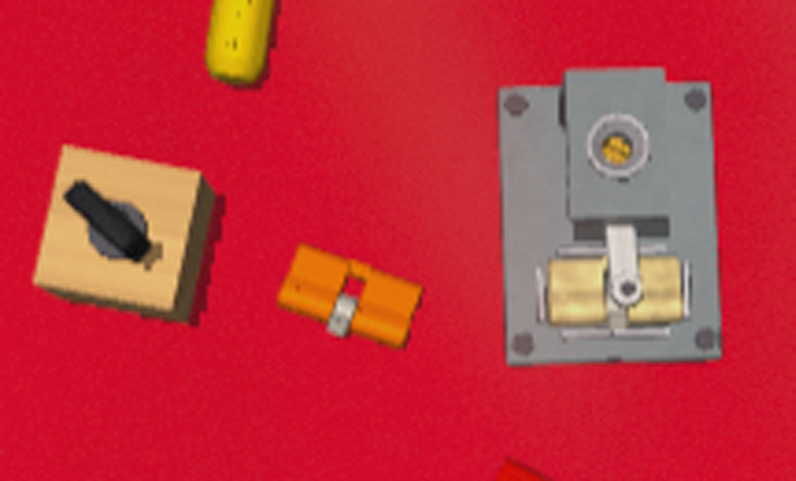

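```bash
python3 - <<'E'
from h import *
st(); print(order.job_done())
E
```

```text
t 25.15 P [326.8 380.3 195.6] jaw -41.16 x [-0.001 -0.    -1.   ] q1,6 [0.787 1.505] F [1.2 0.2 0.3] M [-0.019 -0.005 -0.04 ] g 0.798
the job is handed in; nothing more can be done
None
```

The job is done and handed in at about 25 s of the 69 s allowed. No verdict came back.

- **What I did:** I took the flag-handled driver from its block, lowered it into the bush and felt the screw head. I pressed with about 5–8 N and turned clockwise until the blade dropped into the slot. I then turned the screw until the hard stop was felt: the moment about the driver's axis rose to about 0.13 N m while the dog stayed still in the pictures. After easing back, I lifted the driver out and stood it back in the block.
- **Last checks:** The final pictures show the dog pointing across the brass cylinder, at an angle that fits the 1.5 rad stop. The cylinder is in its nest, and the driver stands upright with its collar on the block. The arm is clear of everything.
- **What disagreed:**
  - **Finger height:** In the side pictures the fingers sat about 25 mm higher than the reported TCP height implied. My first grip held only the top of the handle, so I opened and regripped lower before lifting.
  - **Side camera:** It was off by one or two pixels against the top camera, so I relied on relative measurements and the force readings.
  - **Side forces:** Up to about 4 N showed while turning in the bush, and I kept correcting for them.

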